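Right the upturned drawer and refill it

ROBOT

A 6-joint arm with a two-finger parallel gripper is mounted at the origin on the work surface. World frame = base frame: x ahead of the robot, y to its left, z up, the work surface at z = 0. Lengths are in m, angles in rad, forces in N, time in s.
With the tool pointing down it reaches from about 0.35 to 0.775 m from the base axis. Payload 7.3 kg.
Tool frame: the origin (TCP) lies midway between the tips of the shut fingers; the grasp point (between the pads) lies 19 mm behind it (robot.grasp_offset is the z of the grasp point in the tool frame, in m); z points along the fingers, y is the direction in which the jaws open and shut (so a half turn about z gives the same grasp; the last joint's range is limited). The gripper opens to 92 mm and grips with 3 to 60 N. Pads are 19 mm wide; open, the fingers measure 130 mm over their backs; the gripper's body (75 mm by 190 mm) begins 47 mm behind the grasp point.
Start: joints at [-1.428, 0.342, 1.524, -0, 1.275, -0.146], TCP at [0.15, -0.503, 0.227] pointing down, gripper open.
Joint ranges: [-2.53, 2.53], [-0.77, 2.02], [0.04, 2.7], [-1, 4.14], [0.28, 2.66], [-3.11, 3.11]. Speed limits (rad/s): [2.57, 2.57, 3.14, 3.14, 3.14, 3.14].

INTERFACE

Orientations are given as [roll, pitch, yaw] about the fixed x, y, z axes, in that order (R = Rz(yaw) Ry(pitch) Rx(roll)).
In Python, from cell import observe, imaging, workorder, robot gives the robot as it stands. The module is installed in compiled form; this text tells all that it offers.
- The arm moves only by the tool send_rows, never from a script. Its argument "series" is a list of rows, each a list of 7 numbers: the shift along the tool's x, y, z in m, then the turn, a rotation vector about the tool's x, y, z in rad, then the closure, from 0 (fully open) to 1 (shut). A call has 1 to 5 rows; each row shifts and turns the commanded pose from where the row before left it, along the tool's axes as they then stand; what a row does not reach is not made up. A row lasts 1/12 s, in which the tool goes at most 41.7 mm and 7.16 degrees, less where a joint would pass 70% of its speed; a pose out of reach is approached as far as the arm can. A call is refused whole if a number of a shift passes 0.0417 or a number of a turn 0.125, either way. A call with a gripper value outside its range is refused whole. The fingers move at their own pace and stop on an object; "newtons" is the grip in N (left out, the last holds). Time passes only in rows, so rows that do not move let the fingers close. It gives the time, the measured TCP pose, the force and the opening at its end, in the units of the state.
- observe(): the state, without advancing time (a new reading comes with each control period).
- imaging.read_camera(name): name is "scene" or "top" or "wrist"; returns a dict with "color" (384x512x3 uint8, red, green, blue), "range_z" (384x512 float32, m along the optical axis (not along the pixel's ray), 0 where there is no reading), "vfov" (degrees; the focal length in pixels is half the picture's height over the tangent of half this angle, whatever the lens; pixels are square), "cx", "cy" (the principal point, pixels), "T" (4x4, takes a point from camera to world coordinates). Camera axes: x right, y down, z forward; pixel columns grow to the right and rows downward; lengths in m; the calibration is good to about 2 mm. A picture is of the moment at which its call begins.
- workorder.hand_in(): hands the job in, once; it reports no verdict.
The state is a dict: "time": time; "qpos": joint angles; "qvel": joint speeds; "joint_efforts": joint torques, N m; "tool_pos": TCP position; "tool_rot": TCP orientation; "contact_force": force on the tool from outside, world axes, zero at the start; "torque": the same for the moment, N m; "opening": finger opening in m.
Only numpy, scipy, OpenCV 4.12 (cv2) and the standard library are available. Lean on these libraries where they do the work, as an engineer would, in place of code of your own. Each camera call takes 0.05 s, during which the arm holds its last target.

TASK

One of the small storage drawers is lying upside down on the bench: turn it the right way up and set it down gently, flat in the empty tray, with its finger pull pointing the same way as on the drawer beside it (to the robot's right). Then tip all three big nuts out of the scoop into that drawer, and put the scoop back down flat on the bench. Leave everything else where it is.

Things in the scene. Friction and masses are not known exactly. Their poses are not given: they have to be found in the camera images.
- drawer_center (a point): Middle of the grey plastic drawer to be turned over: an open-topped box 104 (own x) x 56 (y) x 60 mm (z), walls 4 mm, 0.16 kg, flat plain long sides. It starts mouth down on the bench, front end to the robot's left within 30 degrees. The point is 30 mm from underside and rim. Own x runs front to back, y across, z from underside to mouth.
- drawer_underside (a point): Middle of that drawer's closed underside, 30 mm from drawer_center along own -z. It is marked by two raised runners (ribs 100 x 8 mm, 3 mm high, along the length, within the 60 mm height): runners showing on top mean the drawer is upside down. Axes as drawer_center.
- drawer_pull (a point): Outer end of that drawer's finger pull, which sticks out 8 mm from the front end (own -x; with a paper card) near the mouth: 60 mm from drawer_center along own -x, 16 mm along own +z. The back end is flat, so the drawer can stand steadily on its back end. Axes as drawer_center.
- bay (a point): Centre of the floor of the empty plywood tray, where the drawer belongs. The tray is fixed, 134 (own x) x 82 (own y) mm outside, inside 122 x 70 mm; its floor is 4 mm above the bench, the top of its rim 12 mm above the bench. Its length and own x run to the robot's left within 7 degrees (the drawer's front goes to own -x, the right), z up.
- bay_taken (a point): Centre of the floor of the other, identical tray, which already holds the full drawer. The two trays stand one behind the other as seen from the robot, 100 to 190 mm apart centre to centre; which of them is empty changes.
- full_drawer_center (a point): Middle of a drawer of the same kind, right way up in the other tray, with bolts in it (bystander). Axes as drawer_center.
- scoop_handle (a point): Grip point of an aluminium scoop (0.16 kg empty) standing flat on the bench with three nuts in it. A straight black handle bar, 16 mm thick (own y), 24 mm high, runs along own x above the pan, from 32 mm ahead of this point to 55 mm behind it. The point is at the bar's mid-height, 88 mm above the scoop's underside, near the centre of mass. Own z up, the nose at own -x.
- scoop_nose (a point): Middle of the scoop's open front edge, on its underside: 73 mm from scoop_handle along own -x and 88 mm below it; it points to the robot's right within 25 degrees at the start. The pan is 116 long, 50 wide (42 inside), with 34 mm high sides, a back wall, a 4 mm floor and no lip at the nose. Axes as scoop_handle.
- nut1_center (a point): Centre of a large plain steel hexagon nut, 26 mm across flats, 30 mm across corners, 16 mm thick, 45 g. It lies flat in the scoop at the start and slides out when the scoop is tipped steeply (about 50 degrees or more).
- nut2_center (a point): Centre of a large plain steel hexagon nut, 26 mm across flats, 30 mm across corners, 16 mm thick, 45 g. It lies flat in the scoop at the start and slides out when the scoop is tipped steeply (about 50 degrees or more).
- nut3_center (a point): Centre of a large plain steel hexagon nut, 26 mm across flats, 30 mm across corners, 16 mm thick, 45 g. It lies flat in the scoop at the start and slides out when the scoop is tipped steeply (about 50 degrees or more).
- wrench: Steel spanner, 170 mm long, lying flat near the robot (bystander). Origin at its middle, underside; x along it.
- tape_roll: Roll of masking tape, 72 mm across, 24 mm high, lying flat near the robot (bystander). Origin at the centre of its underside.
- screwdriver: Screwdriver, 190 mm long, lying beyond the task's things (bystander). Origin under its middle, x along it.
- tape_measure: Tape measure case 62 x 58 x 34 mm, lying flat near the robot (bystander). Origin at the centre of its underside.
- jar: Closed glass jar, 64 mm across, 90 mm high, at the far left (bystander). Origin at the centre of its underside.
- can: Closed steel can, 66 mm across, 120 mm high, at the right (bystander). Origin at the centre of its underside.
Mind the look-alikes: they are no part of the job. Leave any brown or turquoise look-alike of the part that bears drawer_center alone.

How it is judged:
By the outcome, as a careful person would: the job done as asked, in the order asked, and still so for the second after the job is handed in, with the robot touching nothing.
It also fails if it takes over 72 s, if anything falls off the work surface, if the arm or the gripper's body presses on something with over 40 N, if the wrist force passes 120 N, or if a joint passes its speed limit or range.

## Working session

There is one attempt and no reset: what is moved stays moved. The work goes in short steps, Python scripts to look and compute and a tool call to move; the robot and the scene stay as the last step left them, time stands still between calls to the robot, and variables do not carry over. Pictures are saved under pics/ and viewed, and the job is handed in when it is done.

Besides the shell and the picture viewer there is one more tool, called after "Request:" by a JSON object that holds its "name" and its "arguments", one argument or row to a line. send_rows: Moves the arm, as the interface text tells. Its arguments: {"type":"object","properties":{"series":{"type":"array","items":{"type":"array","items":{"type":"number"}}},"newtons":{"type":"number"}},"required":["series"]}

```bash
ls; mkdir -p pics; python3 - <<'E'
from cell import observe, imaging, workorder, robot
import cv2
print(observe()); print([a for a in dir(robot) if a[0]!='_'], robot.grasp_offset)
for n in ("scene","top","wrist"):
    c=imaging.read_camera(n); cv2.imwrite(f"pics/{n}0.png",c["color"][:,:,::-1]); print(n,c["vfov"],c["cx"],c["cy"],c["T"].round(3).tolist())
E
```

```text
pics
{'time': 0.0, 'qpos': array([-1.42801181e+00,  3.42729029e-01,  1.52500914e+00,  1.74519072e-05,
        1.27539215e+00, -1.46025368e-01]), 'qvel': array([-5.33607720e-04, -4.43794041e-05, -3.19443915e-04,  5.11143520e-04,
        1.30643601e-03,  8.53671328e-04]), 'joint_efforts': array([ 4.99551716e-04, -4.31238484e+01, -2.44220638e+01,  7.17783510e-02,
        5.58919518e-02, -1.54940858e-04]), 'tool_pos': array([ 0.14948213, -0.50285104,  0.22604444]), 'tool_rot': array([-3.14007378e+00, -2.40251053e-04,  2.88804608e-01]), 'contact_force': array([-0.27352021, -0.54158796, -0.46178523]), 'torque': array([ 0.03299559,  0.01340655, -0.01748004]), 'opening': 0.09190428226374249}
['IKError', 'grasp_offset'] -0.0188
scene 42.147108716617964 252.7685141230023 193.2721866115395 [[-0.528, 0.702, -0.478, 1.164], [0.849, 0.44, -0.292, 0.458], [0.005, -0.56, -0.829, 1.118], [0.0, 0.0, 0.0, 1.0]]
top 43.1716449428262 252.8542504780162 195.37884047804297 [[-0.021, -0.997, 0.072, 0.46], [-1.0, 0.02, -0.013, 0.116], [0.012, -0.073, -0.997, 1.43], [0.0, 0.0, 0.0, 1.0]]
wrist 58.05240065757346 253.96880062388865 186.4232851452489 [[0.285, -0.922, -0.263, 0.221], [-0.958, -0.275, -0.077, -0.483], [-0.001, 0.274, -0.962, 0.384], [0.0, 0.0, 0.0, 1.0]]
```

View pics/top0.png

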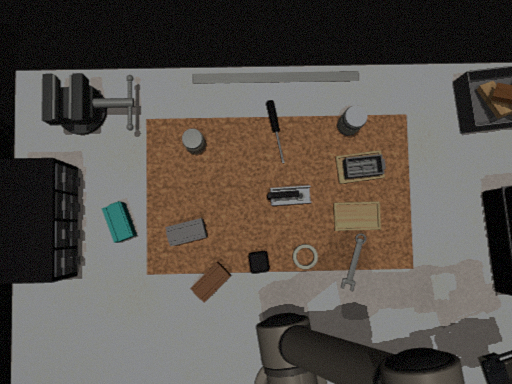

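View pics/scene0.png

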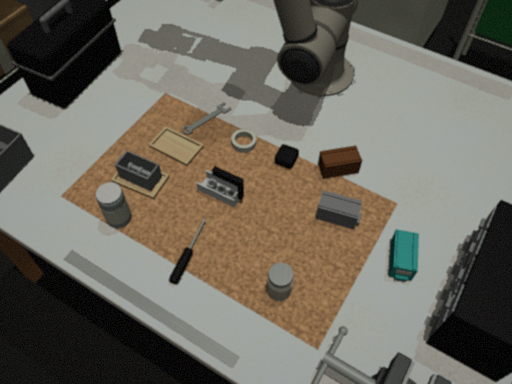

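Top view: the upside-down grey drawer is at about (186,232), the empty tray at (357,216), the full drawer at (362,167) and the scoop at (290,196). In the top picture, up is +x and right is −y. Next I'll measure them.

```bash
cat > h.py <<'E'
from cell import observe, imaging, workorder, robot
import numpy as np, cv2
def cloud(c):
    d=c["range_z"]; H,W=d.shape; f=H/2/np.tan(np.radians(c["vfov"])/2)
    u,v=np.meshgrid(np.arange(W),np.arange(H))
    P=np.stack([(u-c["cx"])/f*d,(v-c["cy"])/f*d,d,np.ones_like(d)],-1)@c["T"].T
    P=P[...,:3]; P[d<=0]=np.nan
    return P
def rect(pts):
    (c,s,a)=cv2.minAreaRect((pts[:,:2]*1000).astype(np.float32))
    return np.round(c,1),np.round(s,1),round(a,1)
E
python3 - <<'E'
from h import *
for n in("top","scene"):
    c=imaging.read_camera(n); P=cloud(c); img=c["color"]
    x,y,z=P[...,0],P[...,1],P[...,2]
    regs={"drawer":((186,232),40,.045,.075),"tray":((357,216),32,.007,.03),"full":((362,167),28,.045,.075),"fulltray":((362,167),32,.007,.02),"scoop":((290,196),28,.07,.12),"pan":((290,196),32,.02,.05)}
    if n=="top":
        ref={}
        for k,((u,v),r,a,b) in regs.items(): ref[k]=np.nanmedian(P[v-3:v+4,u-3:u+4].reshape(-1,3),0)
        print({k:r.round(3).tolist() for k,r in ref.items()})
    for k,((u,v),r,a,b) in regs.items():
        m=(np.hypot(x-ref[k][0],y-ref[k][1])<.085)&(z>a)&(z<b)
        mm=m.astype(np.uint8); nl,l,st,_=cv2.connectedComponentsWithStats(mm)
        if nl<2: print(n,k,'none');continue
        i=1+np.argmax(st[1:,4]); p=P[l==i]
        print(n,k,len(p),rect(p),np.round(np.nanpercentile(p[:,2],[5,50,95]),3), P[m].mean(0).round(3), st[i,:4])
    img2=cv2.resize(img[130:275,130:430] if n=="top" else img[100:260,50:420],None,fx=2.1,fy=2.1,interpolation=cv2.INTER_CUBIC)
    cv2.imwrite(f"pics/{n}1.png",img2[:,:,::-1])
E
```

```text
{'drawer': [0.46, 0.288, 0.057], 'tray': [0.497, -0.208, 0.004], 'full': [0.641, -0.223, 0.023], 'fulltray': [0.641, -0.223, 0.023], 'scoop': [0.556, -0.007, 0.095], 'pan': [0.556, -0.007, 0.095]}
top drawer 738 (array([460.8, 291.6]), array([ 55.6, 105.3]), 12.8) [0.052 0.058 0.063] [0.461 0.291 0.058] [165 218  41  28]
top tray 314 (array([ 497.2, -206.7]), array([ 83.4, 138.1]), 1.4) [0.007 0.011 0.016] [ 0.492 -0.204  0.011] [333 202  49  30]
top full 277 (array([ 639.1, -224.5]), array([ 56.7, 113.7]), 4.8) [0.048 0.061 0.067] [ 0.639 -0.225  0.059] [344 154  41  24]
top fulltray 292 (array([ 642.5, -219.3]), array([ 82.3, 134.7]), 6.6) [0.008 0.012 0.017] [ 0.641 -0.213  0.012] [335 150  50  34]
top scoop 200 (array([559.6,  16.3]), array([16.7, 86.1]), 3.0) [0.091 0.099 0.104] [0.559 0.017 0.099] [267 190  32   9]
top pan 82 (array([538.8,  -2.1]), array([128.7,  26.6]), 81.1) [0.023 0.034 0.048] [ 0.559 -0.004  0.031] [266 195  45  11]
scene drawer 859 (array([462. , 288.1]), array([ 61.9, 104. ]), 13.4) [0.05  0.057 0.061] [0.467 0.29  0.057] [317 190  45  31]
scene tray 353 (array([ 500.1, -208.4]), array([ 87. , 137.4]), 0.0) [0.007 0.011 0.015] [ 0.495 -0.206  0.01 ] [149 127  54  38]
scene full 494 (array([ 641.2, -226.9]), array([ 61. , 116.2]), 4.7) [0.046 0.058 0.066] [ 0.642 -0.223  0.057] [115 151  45  33]
scene fulltray 359 (array([ 646.9, -221.2]), array([ 83.4, 137.8]), 8.7) [0.008 0.012 0.018] [ 0.656 -0.209  0.012] [111 172  58  26]
scene scoop 335 (array([562.9,  13.7]), array([20. , 88.1]), 2.9) [0.077 0.097 0.102] [0.565 0.018 0.093] [211 166  33  24]
scene pan 311 (array([569.1,  -6.8]), array([ 42. , 129.1]), 3.3) [0.02  0.028 0.045] [ 0.57  -0.004  0.028] [196 179  48  24]
```

View pics/top1.png

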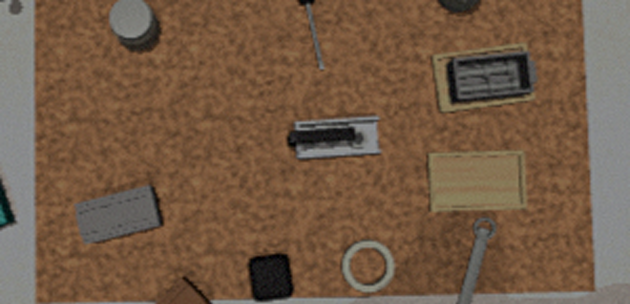

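View pics/scene1.png

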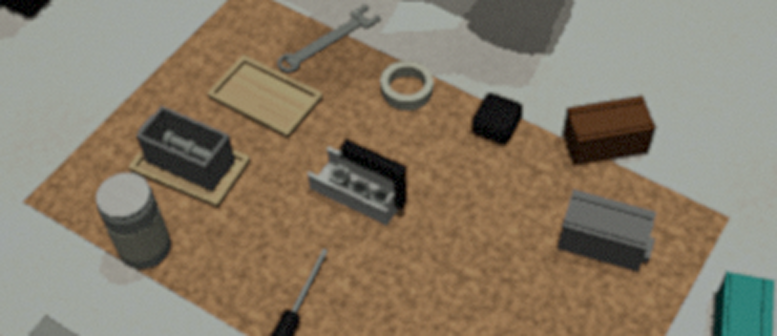

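```bash
cat > plan.py <<'E'
# usage: plan.py "gx gy gz yaw tilt" ... [-c closure] [-v maxstep_mm] : rows to the goals (grasp point, m; deg). last given state from observe()
import sys
from h import *
from scipy.spatial.transform import Rotation as Ro
GO=robot.grasp_offset
def RT(yaw,tilt): return Ro.from_euler('z',yaw,degrees=True)*Ro.from_euler('x',180,degrees=True)*Ro.from_euler('y',tilt,degrees=True)
def cur():
    s=observe(); R=Ro.from_euler('xyz',s["tool_rot"]); return np.array(s["tool_pos"])+R.apply([0,0,GO]),R,s
def dec(R):
    # yaw,tilt of the rotation
    y=R.apply([0,1,0]); yaw=np.degrees(np.arctan2(y[1],y[0]))+90
    t=(RT(yaw,0).inv()*R).as_rotvec(degrees=True); return yaw,t[1],t
def go(goals,clo,vmm=41,wmax=.124):
    g,R,s=cur(); p=g-R.apply([0,0,GO]); rows=[]
    for G in goals:
        g1=np.array(G[:3]); R1=RT(G[3],G[4]); g=p+R.apply([0,0,GO])
        w=(R.inv()*R1).as_rotvec()
        n=max(1,int(np.ceil(max(np.abs(w).max()/wmax, np.linalg.norm(g1-g)*1000/vmm))))
        R0=R
        for k in range(50):
            # grasp point straight, TCP shift may be larger
            ok=True; rr=[];P=p.copy();Q=R
            for i in range(1,n+1):
                Rt=R0*Ro.from_rotvec(w*i/n); gt=g+(g1-g)*i/n; pt=gt-Rt.apply([0,0,GO])
                d=np.round(Q.inv().apply(pt-P),3); dw=np.round((Q.inv()*Rt).as_rotvec(),3)
                if np.linalg.norm(d)>.0415 or np.abs(dw).max()>.125: ok=False
                P=P+Q.apply(d); Q=Q*Ro.from_rotvec(dw); rr.append([*d.tolist(),*dw.tolist(),clo])
            if ok: break
            n+=1
        p,R=P,Q; rows+=rr
    print(len(rows))
    for i in range(0,len(rows),5): print(str([[0 if v==0 else v for v in r] for r in rows[i:i+5]]).replace(' ',''))
if __name__=="__main__":
    a=sys.argv[1:]; clo=0; v=41; goals=[]
    while a:
        t=a.pop(0)
        if t=='-c': clo=float(a.pop(0))
        elif t=='-v': v=float(a.pop(0))
        else: goals.append([float(x) for x in t.split()])
    g,R,s=cur(); print('t',round(s['time'],2),'grasp',g.round(4),'yaw/tilt',np.round(dec(R)[:2],1),'q',s['qpos'].round(2),'F',s['contact_force'].round(1),'op',round(s['opening'],4))
    if goals: go(goals,clo,v)
E
python3 plan.py "0.5 -0.1 0.25 60 0" "0.46 0.30 0.20 102.8 0"
```

```text
t 0.25 grasp [ 0.1495 -0.5031  0.2452] yaw/tilt [16.5  0. ] q [-1.43  0.34  1.52  0.    1.28 -0.15] F [-0.   0.4  0.7] op 0.0915
24
[[0.032,-0.02,0,0,0,-0.054,0],[0.033,-0.019,-0.001,0,0,-0.054,0],[0.035,-0.017,0,0,0,-0.055,0],[0.035,-0.015,0,0,0,-0.054,0],[0.036,-0.013,-0.001,0,0,-0.054,0]]
[[0.036,-0.011,0,0,0,-0.054,0],[0.037,-0.009,0,0,0,-0.054,0],[0.038,-0.007,-0.001,0,0,-0.054,0],[0.038,-0.005,0,0,0,-0.055,0],[0.038,-0.003,0,0,0,-0.054,0]]
[[0.038,-0.001,-0.001,0,0,-0.054,0],[0.038,0.001,0,0,0,-0.054,0],[0.038,0.003,0,0,-0.001,-0.054,0],[0.038,0.005,-0.001,-0.001,0,-0.054,0],[0.033,-0.023,0.005,0,0,-0.075,0]]
[[0.034,-0.021,0.005,0,0,-0.074,0],[0.036,-0.019,0.005,0,0,-0.075,0],[0.037,-0.015,0.005,0,0,-0.075,0],[0.038,-0.013,0.005,0,0,-0.075,0],[0.039,-0.01,0.005,0,0,-0.074,0]]
[[0.039,-0.007,0.005,0,0,-0.075,0],[0.04,-0.004,0.005,0,0.001,-0.075,0],[0.041,-0.001,0.005,0,0,-0.075,0],[0.04,0.002,0.005,0,0,-0.074,0]]
```

Request:
{"name": "send_rows", "arguments": {
  "series": [
    [0.032,-0.02,0,0,0,-0.054,0],
    [0.033,-0.019,-0.001,0,0,-0.054,0],
    [0.035,-0.017,0,0,0,-0.055,0],
    [0.035,-0.015,0,0,0,-0.054,0],
    [0.036,-0.013,-0.001,0,0,-0.054,0]
  ],
  "newtons": 30
}}

```text
time: 0.67
tool_pos: [0.2757, -0.3576, 0.2286]
tool_rot: [-3.141, -0.0, 0.562]
contact_force: [1.6, 0.0, 1.4]
opening: 0.0917
```

Request:
{"name": "send_rows", "arguments": {
  "series": [
    [0.036,-0.011,0,0,0,-0.054,0],
    [0.037,-0.009,0,0,0,-0.054,0],
    [0.038,-0.007,-0.001,0,0,-0.054,0],
    [0.038,-0.005,0,0,0,-0.055,0],
    [0.038,-0.003,0,0,0,-0.054,0]
  ]
}}

```text
time: 1.08
tool_pos: [0.4015, -0.2138, 0.2299]
tool_rot: [3.141, 0.0, 0.833]
contact_force: [0.5, -0.8, -0.8]
opening: 0.0918
```

Request:
{"name": "send_rows", "arguments": {
  "series": [
    [0.038,-0.001,-0.001,0,0,-0.054,0],
    [0.038,0.001,0,0,0,-0.054,0],
    [0.038,0.003,0,0,-0.001,-0.054,0],
    [0.038,0.005,-0.001,-0.001,0,-0.054,0],
    [0.033,-0.023,0.005,0,0,-0.075,0]
  ]
}}

```text
time: 1.5
tool_pos: [0.501, -0.0594, 0.2271]
tool_rot: [3.136, 0.0, 1.124]
contact_force: [-0.2, 1.1, 0.5]
opening: 0.0916
```

Request:
{"name": "send_rows", "arguments": {
  "series": [
    [0.034,-0.021,0.005,0,0,-0.074,0],
    [0.036,-0.019,0.005,0,0,-0.075,0],
    [0.037,-0.015,0.005,0,0,-0.075,0],
    [0.038,-0.013,0.005,0,0,-0.075,0],
    [0.039,-0.01,0.005,0,0,-0.074,0]
  ]
}}

```text
time: 1.92
tool_pos: [0.4758, 0.142, 0.2011]
tool_rot: [3.141, 0.001, 1.498]
contact_force: [1.3, 0.2, -0.0]
opening: 0.0917
```

Request:
{"name": "send_rows", "arguments": {
  "series": [
    [0.039,-0.007,0.005,0,0,-0.075,0],
    [0.04,-0.004,0.005,0,0.001,-0.075,0],
    [0.041,-0.001,0.005,0,0,-0.075,0],
    [0.04,0.002,0.005,0,0,-0.074,0]
  ]
}}

```text
time: 2.25
tool_pos: [0.4597, 0.3022, 0.1809]
tool_rot: [3.141, 0.0, 1.798]
contact_force: [0.9, -0.4, 0.6]
opening: 0.092
```

```bash
python3 plan.py "0.46 0.33 0.17 102.8 -45"
python3 - <<'E'
from h import *
c=imaging.read_camera("wrist"); cv2.imwrite("pics/w1.png",c["color"][:,:,::-1])
E
```

```text
t 2.25 grasp [0.4597 0.3022 0.1997] yaw/tilt [103.  -0.] q [ 0.44  0.43  1.53 -0.    1.19  0.22] F [ 0.9 -0.4  0.6] op 0.092
7
[[0.002,0.001,0.004,0,-0.112,0,0],[0.002,0.001,0.004,0.001,-0.112,0.001,0],[0.003,0.001,0.003,0,-0.112,0,0],[0.002,0.001,0.003,0,-0.113,0.001,0],[0.004,0.001,0.002,0,-0.112,0,0]]
[[0.003,0.001,0.001,0.001,-0.112,0.001,0],[0.004,0,0.001,0,-0.112,0,0]]
```

View pics/w1.png

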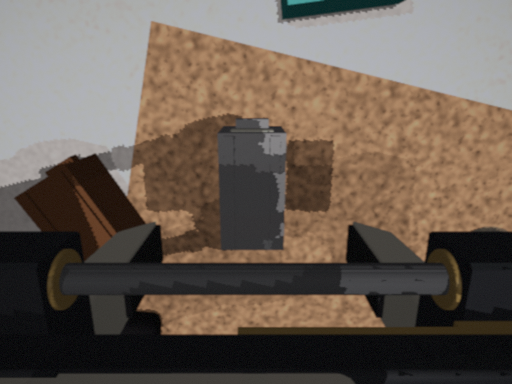

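The wrist view shows the drawer straight between the jaws at about (252,190), with its pull at the far end at (252,122). Next I'll try the tilt in the air.

Request:
{"name": "send_rows", "arguments": {
  "series": [
    [0.002,0.001,0.004,0,-0.112,0,0],
    [0.002,0.001,0.004,0.001,-0.112,0.001,0],
    [0.003,0.001,0.003,0,-0.112,0,0],
    [0.002,0.001,0.003,0,-0.113,0.001,0],
    [0.004,0.001,0.002,0,-0.112,0,0]
  ]
}}

```text
time: 2.72
tool_pos: [0.4635, 0.3109, 0.1631]
tool_rot: [3.139, 0.566, 1.79]
contact_force: [-0.1, -0.2, -0.4]
opening: 0.0915
```

Request:
{"name": "send_rows", "arguments": {
  "series": [
    [0.003,0.001,0.001,0.001,-0.112,0.001,0],
    [0.004,0,0.001,0,-0.112,0,0]
  ]
}}

```text
time: 2.88
tool_pos: [0.4634, 0.3159, 0.1571]
tool_rot: [3.139, 0.79, 1.789]
contact_force: [0.1, -0.7, -0.5]
opening: 0.0919
```

```bash
python3 plan.py
python3 - <<'E'
from h import *
for n in("wrist","top","scene"):
    c=imaging.read_camera(n);P=cloud(c); m=(np.hypot(P[...,0]-.46,P[...,1]-.29)<.08)&(P[...,2]>.05)&(P[...,2]<.068)
    nl,l,st,_=cv2.connectedComponentsWithStats(m.astype(np.uint8)); i=1+np.argmax(st[1:,4]); p=P[l==i]; print(n,len(p),rect(p),np.median(p[:,2]))
    if n=="wrist":cv2.imwrite("pics/w2.png",c["color"][:,:,::-1])
E
```

```text
t 2.88 grasp [0.4605 0.329  0.1704] yaw/tilt [102.6 -45.3] q [ 0.8   0.77  1.25 -0.64  1.62  0.72] F [ 0.1 -0.7 -0.5] op 0.0919
wrist 9063 (array([460.9, 288.7]), array([ 56.3, 105.4]), 13.1) 0.05678939161441365
top 736 (array([460.9, 291.2]), array([ 55.7, 104.8]), 12.8) 0.05783688182164004
scene 727 (array([463.2, 288.4]), array([ 61. , 103.6]), 13.2) 0.05752131449604936
```

View pics/w2.png

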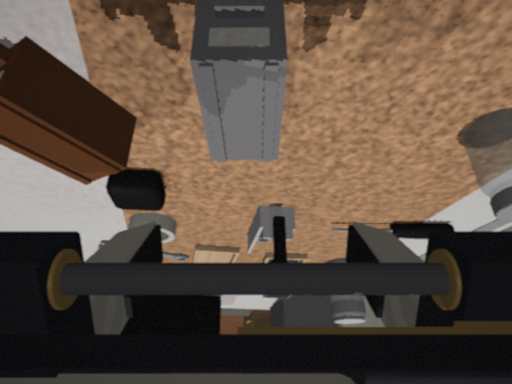

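```bash
python3 plan.py "0.443 0.367 0.111 102.9 -45" "0.458 0.301 0.043 102.9 -45" -v 30
```

```text
t 3.03 grasp [0.4592 0.3289 0.1672] yaw/tilt [102.7 -45. ] q [ 0.8   0.77  1.26 -0.63  1.61  0.71] F [ 0.8 -0.3  0.1] op 0.0918
7
[[0.023,-0.002,0.004,-0.002,0,0,0],[0.023,-0.003,0.003,-0.002,0,0.001,0],[0.023,-0.002,0.004,-0.002,0.001,0,0],[0,0,0.024,0,0,0,0],[0,0,0.024,0,0,0,0]]
[[0,0,0.024,0,0,0,0],[0,0,0.024,0,0,0,0]]
```

Request:
{"name": "send_rows", "arguments": {
  "series": [
    [0.023,-0.002,0.004,-0.002,0,0,0],
    [0.023,-0.003,0.003,-0.002,0,0.001,0],
    [0.023,-0.002,0.004,-0.002,0.001,0,0],
    [0,0,0.024,0,0,0,0],
    [0,0,0.024,0,0,0,0]
  ]
}}

```text
time: 3.45
tool_pos: [0.4557, 0.321, 0.0666]
tool_rot: [3.132, 0.779, 1.788]
contact_force: [1.3, -0.4, 0.5]
opening: 0.0919
```

Request:
{"name": "send_rows", "arguments": {
  "series": [
    [0,0,0.024,0,0,0,0],
    [0,0,0.024,0,0,0,0],
    [0,0,0,0,0,0,0]
  ]
}}

```text
time: 3.7
tool_pos: [0.4627, 0.2833, 0.031]
tool_rot: [3.14, 0.784, 1.788]
contact_force: [-0.9, -0.4, -0.8]
opening: 0.0916
```

```bash
python3 plan.py
python3 - <<'E'
from h import *
for n in("wrist","scene"):
    c=imaging.read_camera(n)
    im=c["color"]
    if n=="scene": im=cv2.resize(im[100:300,250:460],None,fx=3,fy=3)
    cv2.imwrite(f"pics/{n}3.png",im[:,:,::-1])
E
```

```text
t 3.7 grasp [0.4598 0.2963 0.0443] yaw/tilt [102.5 -44.9] q [ 0.76  0.89  1.41 -0.66  1.38  0.86] F [-0.9 -0.4 -0.8] op 0.0916
```

View pics/scene3.png

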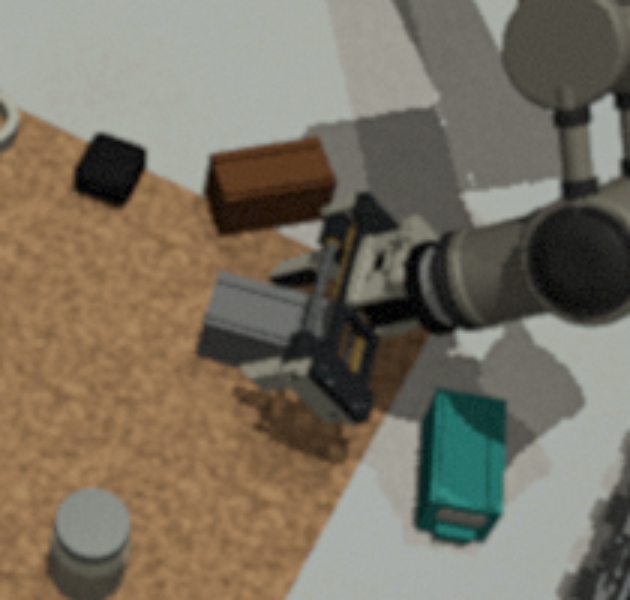

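View pics/wrist3.png

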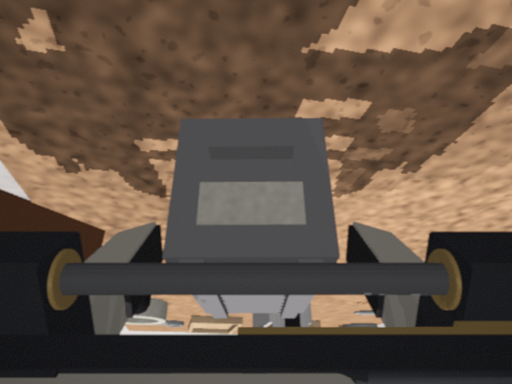

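Request:
{"name": "send_rows", "arguments": {
  "series": [
    [0,0,0,0,0,0,1],
    [0,0,0,0,0,0,1],
    [0,0,0,0,0,0,1],
    [0,0,0,0,0,0,1],
    [0,0,0,0,0,0,1]
  ],
  "newtons": 35
}}

```text
time: 4.22
tool_pos: [0.4627, 0.2881, 0.0324]
tool_rot: [3.134, 0.784, 1.789]
contact_force: [-0.2, -0.1, -0.0]
opening: 0.063
```

Request:
{"name": "send_rows", "arguments": {
  "series": [
    [0,0,0,0,0,0,1],
    [0,0,0,0,0,0,1]
  ]
}}

```text
time: 4.38
tool_pos: [0.4626, 0.2878, 0.0322]
tool_rot: [3.135, 0.784, 1.79]
contact_force: [-1.0, 0.9, 1.4]
opening: 0.056
```

```bash
python3 plan.py "0.47 0.29 0.110 102.5 -45" "0.50 0.26 0.110 102.5 45" -c 1 -v 30
```

```text
t 4.38 grasp [0.4596 0.3007 0.0455] yaw/tilt [102.8 -44.9] q [ 0.77  0.89  1.4  -0.66  1.38  0.86] F [-1.   0.9  1.4] op 0.056
16
[[-0.018,0.003,-0.012,0.002,0,0,1.0],[-0.018,0.002,-0.012,0.003,-0.001,0,1.0],[-0.019,0.003,-0.013,0.002,0,0.001,1.0],[0,0.002,0.002,0,0.121,0,1.0],[0.001,0.001,0.001,0,0.121,0,1.0]]
[[-0.001,0.002,0.002,0,0.12,0,1.0],[0,0.002,0.001,0,0.121,0,1.0],[0,0.002,0.001,0,0.121,0,1.0],[-0.001,0.001,0,0,0.121,0,1.0],[0,0.002,0,0,0.121,0,1.0]]
[[0,0.002,0,0,0.121,0,1.0],[-0.001,0.002,-0.001,0,0.12,0,1.0],[0,0.001,-0.001,0,0.121,0,1.0],[-0.001,0.002,-0.001,0,0.121,0,1.0],[0,0.002,-0.001,0,0.121,0,1.0]]
[[0,0.002,-0.002,0,0.121,0,1.0]]
```

Request:
{"name": "send_rows", "arguments": {
  "series": [
    [-0.018,0.003,-0.012,0,0,0,1],
    [-0.018,0.002,-0.012,0,0,0,1],
    [-0.019,0.003,-0.013,0,0,0,1],
    [0,0.002,0.002,0,0.121,0,1],
    [0.001,0.001,0.001,0,0.121,0,1]
  ]
}}

```text
time: 4.8
tool_pos: [0.4765, 0.2778, 0.0945]
tool_rot: [3.134, 0.537, 1.793]
contact_force: [0.3, -1.0, -1.9]
opening: 0.0559
```

Request:
{"name": "send_rows", "arguments": {
  "series": [
    [-0.001,0.002,0.002,0,0.12,0,1],
    [0,0.002,0.001,0,0.121,0,1],
    [0,0.002,0.001,0,0.121,0,1],
    [-0.001,0.001,0,0,0.121,0,1],
    [0,0.002,0,0,0.121,0,1]
  ]
}}

```text
time: 5.22
tool_pos: [0.4863, 0.2748, 0.0925]
tool_rot: [3.134, -0.067, 1.794]
contact_force: [0.1, 0.3, -1.5]
opening: 0.0557
```

Request:
{"name": "send_rows", "arguments": {
  "series": [
    [0,0.002,0,0,0.121,0,1],
    [-0.001,0.002,-0.001,0,0.12,0,1],
    [0,0.001,-0.001,0,0.121,0,1],
    [-0.001,0.002,-0.001,0,0.121,0,1],
    [0,0.002,-0.001,0,0.121,0,1]
  ]
}}

```text
time: 5.63
tool_pos: [0.4963, 0.273, 0.0957]
tool_rot: [3.131, -0.671, 1.799]
contact_force: [0.1, -0.5, -1.4]
opening: 0.056
```

Request:
{"name": "send_rows", "arguments": {
  "series": [
    [0,0.002,-0.002,0,0.121,0,1],
    [0,0,0,0,0,0,1]
  ]
}}

```text
time: 5.8
tool_pos: [0.4983, 0.2698, 0.0938]
tool_rot: [3.141, -0.791, 1.789]
contact_force: [0.4, -1.3, -2.7]
opening: 0.0556
```

```bash
python3 plan.py
python3 - <<'E'
from h import *
for n in("wrist","scene","top"):
    c=imaging.read_camera(n)
    im=c["color"]
    if n=="scene": im=cv2.resize(im[100:300,200:410],None,fx=3,fy=3)
    P=cloud(c)
    np.savez(f"c_{n}.npz",P=P,im=im)
    m=(np.abs(P[...,0]-.49)<.06)&(np.abs(P[...,1]-.26)<.08)&(P[...,2]>.02)&(P[...,2]<.2)
    p=P[m]; print(n,len(p),np.percentile(p,[1,50,99],axis=0).round(3).tolist())
    cv2.imwrite(f"pics/{n}4.png",im[:,:,::-1])
E
```

```text
t 5.8 grasp [0.5012 0.2567 0.1071] yaw/tilt [102.5  45.3] q [-0.05  0.66  1.7   0.83  1.19 -0.76] F [ 0.4 -1.3 -2.7] op 0.0556
wrist 81381 [[0.453, 0.203, 0.068], [0.5, 0.229, 0.173], [0.549, 0.295, 0.189]]
scene 2092 [[0.432, 0.183, 0.047], [0.517, 0.248, 0.149], [0.549, 0.305, 0.199]]
top 1378 [[0.431, 0.182, 0.103], [0.491, 0.241, 0.167], [0.549, 0.305, 0.199]]
```

View pics/scene4.png

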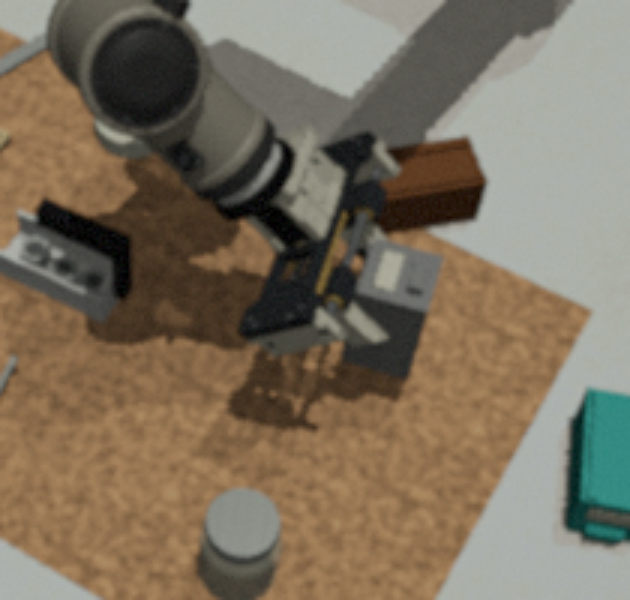

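View pics/wrist4.png

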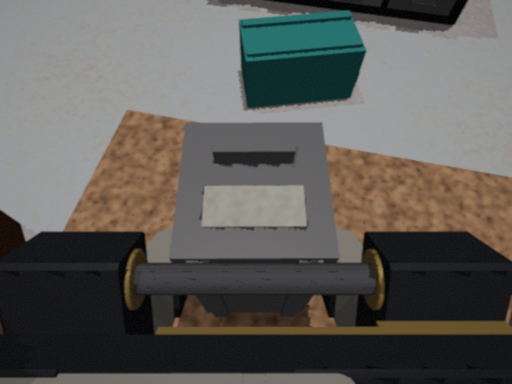

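```bash
python3 - <<'E'
from h import *
P=np.load("c_wrist.npz")["P"]
p=P[140:240,200:310].reshape(-1,3); p=p[~np.isnan(p[:,0])]
for _ in range(3):
    c=np.median(p,0); u,s,v=np.linalg.svd(p-p.mean(0),full_matrices=False); r=(p-p.mean(0))@v[2]; p=p[np.abs(r)<.002]
print(c,v[2],np.degrees(np.arccos(abs(v[2][2]))),len(p))
E
python3 plan.py "0.50 0.26 0.068 102.5 45" "0.50 0.26 0.065 102.5 45" -c 1 -v 14
```

```text
[0.5004174  0.26294071 0.14700779] [ 0.00999679 -0.02795393  0.99955922] 1.701228479616729 7314
t 5.95 grasp [0.5003 0.2596 0.1092] yaw/tilt [102.8  44.9] q [-0.04  0.66  1.7   0.83  1.19 -0.75] F [-0.   0.1 -1.2] op 0.0558
4
[[-0.01,0,0.01,0,0.001,0.002,1.0],[-0.009,0,0.01,-0.001,0,0.002,1.0],[-0.01,0,0.009,0,0.001,0.002,1.0],[-0.002,0,0.003,0,0,0,1.0]]
```

Request:
{"name": "send_rows", "arguments": {
  "series": [
    [-0.01,0,0.01,0,0,0,1],
    [-0.009,0,0.01,0,0,0,1],
    [-0.009,0,0.008,0,0,0,1],
    [0,0,0,0,0,0,1],
    [0,0,0,0,0,0,1]
  ]
}}

```text
time: 6.37
tool_pos: [0.4968, 0.2733, 0.0556]
tool_rot: [3.139, -0.787, 1.797]
contact_force: [-0.2, -0.3, -1.0]
opening: 0.0561
```

Request:
{"name": "send_rows", "arguments": {
  "series": [
    [-0.001,0,0.001,0,0,0,1],
    [-0.0005,0,0.0005,0,0,0,1],
    [0,0,0,0,0,0,1]
  ]
}}

```text
time: 6.62
tool_pos: [0.4979, 0.2728, 0.0548]
tool_rot: [3.134, -0.786, 1.799]
contact_force: [-0.6, 0.6, -1.2]
opening: 0.0554
```

```bash
python3 plan.py
python3 - <<'E'
from h import *
c=imaging.read_camera("wrist");P=cloud(c); print(np.nanmedian(P[150:230,210:300].reshape(-1,3),0))
E
```

```text
t 6.62 grasp [0.5008 0.2598 0.068 ] yaw/tilt [102.8  45. ] q [-0.04  0.73  1.72  0.86  1.13 -0.83] F [-0.6  0.6 -1.2] op 0.0554
[0.49832699 0.27252651 0.10799463]
```

Request:
{"name": "send_rows", "arguments": {
  "series": [
    [-0.0007,0,0.0007,0,0,0,1],
    [-0.0007,0,0.0007,0,0,0,1],
    [0,0,0,0,0,0,1]
  ]
}}

```text
time: 6.92
tool_pos: [0.4978, 0.2727, 0.0525]
tool_rot: [3.135, -0.786, 1.798]
contact_force: [-0.4, 0.2, -1.0]
opening: 0.056
```

Request:
{"name": "send_rows", "arguments": {
  "series": [
    [-0.0007,0,0.0007,0,0,0,1],
    [-0.0007,0,0.0007,0,0,0,1],
    [0,0,0,0,0,0,1]
  ]
}}

```text
time: 7.17
tool_pos: [0.4979, 0.2728, 0.0509]
tool_rot: [3.135, -0.787, 1.798]
contact_force: [-0.7, -1.3, 2.7]
opening: 0.0556
```

Request:
{"name": "send_rows", "arguments": {
  "series": [
    [-0.0003,0,0.0003,0,0,0,1],
    [0,0,0,0,0,0,0.3],
    [0,0,0,0,0,0,0],
    [0,0,0,0,0,0,0],
    [0,0,0,0,0,0,0]
  ]
}}

```text
time: 7.58
tool_pos: [0.4977, 0.2728, 0.0501]
tool_rot: [3.135, -0.786, 1.798]
contact_force: [-0.3, -0.3, 0.0]
opening: 0.0779
```

Request:
{"name": "send_rows", "arguments": {
  "series": [
    [0,0,-0.02,0,0,0,0],
    [0,0,-0.03,0,0,0,0],
    [0,0,-0.035,0,0,0,0],
    [0,0,-0.035,0,0,0,0]
  ]
}}

```text
time: 7.92
tool_pos: [0.5157, 0.1892, 0.1355]
tool_rot: [3.138, -0.787, 1.798]
contact_force: [1.0, 0.0, 0.3]
opening: 0.0917
```

```bash
python3 plan.py
python3 - <<'E'
from h import *
for n in("wrist","scene","top"):
    c=imaging.read_camera(n)
    P=cloud(c)
    m=(np.hypot(P[...,0]-.5,P[...,1]-.27)<.055)&(P[...,2]>.093)&(P[...,2]<.115)
    nl,l,st,_=cv2.connectedComponentsWithStats(m.astype(np.uint8)); i=1+np.argmax(st[1:,4]); p=P[l==i]; print(n,len(p),rect(p),np.median(p[:,2]))
    cv2.imwrite(f"pics/{n}5.png",c["color"][:,:,::-1])
E
```

```text
t 7.92 grasp [0.5186 0.1762 0.1488] yaw/tilt [102.8  45.1] q [-0.19  0.62  1.63  0.73  1.35 -0.75] F [1.  0.  0.3] op 0.0917
wrist 5948 (array([497.6, 274.1]), array([56.3, 61.6]), 13.1) 0.10361832179384073
scene 518 (array([499.8, 274.3]), array([59.7, 59.7]), 13.0) 0.1037192864354719
top 435 (array([497.5, 277. ]), array([55.7, 60.4]), 12.8) 0.1042997069193381
```

View pics/wrist5.png

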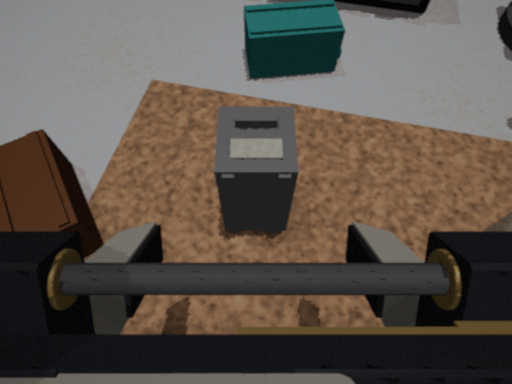

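The drawer stands on its back end, front face at about (255,150) in the wrist view, centred near (0.498, 0.275). Next I'll grasp it again from the other side.

```bash
python3 plan.py "0.50 0.275 0.22 102.8 0" "0.478 0.360 0.140 102.8 -45" "0.495 0.287 0.065 102.8 -45"
```

```text
t 8.07 grasp [0.5207 0.1754 0.1495] yaw/tilt [102.6  45. ] q [-0.19  0.62  1.63  0.73  1.34 -0.75] F [0.1 0.2 0.3] op 0.0918
17
[[0.015,0,0.003,0.001,-0.112,0,0],[0.016,0.001,0.001,0.002,-0.112,0,0],[0.015,0,-0.001,0.001,-0.112,0,0],[0.016,0,-0.003,0.001,-0.112,0,0],[0.015,0,-0.005,0.002,-0.113,0,0]]
[[0.014,0.001,-0.006,0.001,-0.112,0.001,0],[0.013,0,-0.009,0.001,-0.112,0,0],[0.011,0,0.011,0,-0.112,0,0],[0.011,-0.001,0.01,0,-0.112,0,0],[0.013,0,0.008,0,-0.113,0,0]]
[[0.014,-0.001,0.007,0,-0.112,0,0],[0.014,0,0.005,0,-0.112,0,0],[0.015,0,0.003,0,-0.112,0,0],[0.014,-0.001,0.001,0,-0.112,0,0],[0,0,0.035,0,0,0,0]]
[[0,0,0.035,0,0,0,0],[0,0.001,0.036,0,0,0,0]]
```

Request:
{"name": "send_rows", "arguments": {
  "series": [
    [0.015,0,0.003,0.001,-0.112,0,0],
    [0.016,0.001,0.001,0.002,-0.112,0,0],
    [0.015,0,-0.001,0.001,-0.112,0,0],
    [0.016,0,-0.003,0.001,-0.112,0,0],
    [0.015,0,-0.005,0.002,-0.113,0,0]
  ]
}}

```text
time: 8.48
tool_pos: [0.5021, 0.2532, 0.1809]
tool_rot: [-3.141, -0.221, 1.797]
contact_force: [1.2, -0.6, -0.3]
opening: 0.0918
```

Request:
{"name": "send_rows", "arguments": {
  "series": [
    [0.014,0.001,-0.006,0.001,-0.112,0.001,0],
    [0.013,0,-0.009,0.001,-0.112,0,0],
    [0.011,0,0.011,0,-0.112,0,0],
    [0.011,-0.001,0.01,0,-0.112,0,0],
    [0.013,0,0.008,0,-0.113,0,0]
  ]
}}

```text
time: 8.9
tool_pos: [0.4892, 0.3082, 0.167]
tool_rot: [-3.139, 0.34, 1.8]
contact_force: [0.2, 0.1, 0.3]
opening: 0.0916
```

Request:
{"name": "send_rows", "arguments": {
  "series": [
    [0.014,-0.001,0.007,0,-0.112,0,0],
    [0.014,0,0.005,0,-0.112,0,0],
    [0.015,0,0.003,0,-0.112,0,0],
    [0.014,-0.001,0.001,0,-0.112,0,0],
    [0,0,0,0,0,0,0]
  ]
}}

```text
time: 9.32
tool_pos: [0.4733, 0.3503, 0.1156]
tool_rot: [-3.115, 0.795, 1.823]
contact_force: [-0.9, -0.9, -2.4]
opening: 0.092
```

```bash
python3 plan.py "0.495 0.287 0.065 102.8 -45" -v 30
python3 - <<'E'
from h import *
c=imaging.read_camera("wrist")
cv2.imwrite(f"pics/wrist6.png",c["color"][:,:,::-1])
E
```

```text
t 9.32 grasp [0.4705 0.3634 0.1288] yaw/tilt [103.4 -45.5] q [ 0.82  0.87  1.15 -0.63  1.63  0.72] F [-0.9 -0.9 -2.4] op 0.092
4
[[-0.003,0.002,0.025,-0.002,0.002,0.005,0],[-0.002,0.002,0.026,-0.001,0.003,0.005,0],[-0.003,0.002,0.025,-0.002,0.002,0.005,0],[-0.003,0.001,0.026,-0.001,0.003,0.005,0]]
```

View pics/wrist6.png

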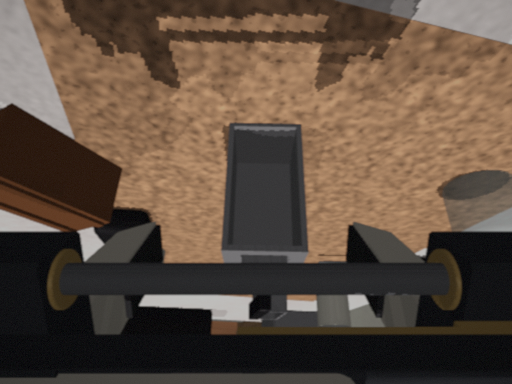

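```bash
python3 plan.py "0.494 0.285 0.065 102.8 -45" -v 30
```

```text
t 9.37 grasp [0.4721 0.3624 0.1319] yaw/tilt [103.3 -45.2] q [ 0.82  0.87  1.15 -0.62  1.63  0.71] F [-0.2  0.2 -0. ] op 0.092
4
[[-0.002,0.001,0.026,-0.001,0.001,0.004,0],[-0.003,0.001,0.026,-0.001,0.001,0.004,0],[-0.002,0.001,0.026,-0.002,0.001,0.004,0],[-0.002,0.002,0.026,-0.001,0.001,0.005,0]]
```

Request:
{"name": "send_rows", "arguments": {
  "series": [
    [-0.002,0.001,0.026,0,0,0.002,0],
    [-0.002,0.001,0.026,0,0,0.002,0],
    [0,0,0,0,0,0,0],
    [0,0,0,0,0,0,0]
  ]
}}

```text
time: 9.7
tool_pos: [0.4894, 0.3083, 0.0923]
tool_rot: [-3.139, 0.782, 1.793]
contact_force: [0.8, 0.7, 0.4]
opening: 0.0917
```

```bash
python3 plan.py "0.494 0.285 0.065 102.8 -45" -v 30
python3 - <<'E'
from h import *
c=imaging.read_camera("wrist")
cv2.imwrite(f"pics/wrist7.png",c["color"][:,:,::-1])
E
```

```text
t 9.7 grasp [0.4865 0.3212 0.1056] yaw/tilt [102.7 -44.8] q [ 0.76  0.86  1.26 -0.65  1.51  0.75] F [0.8 0.7 0.4] op 0.0917
2
[[0.001,0,0.027,-0.002,-0.002,0,0],[0.001,-0.001,0.028,-0.001,-0.001,-0.001,0]]
```

View pics/wrist7.png

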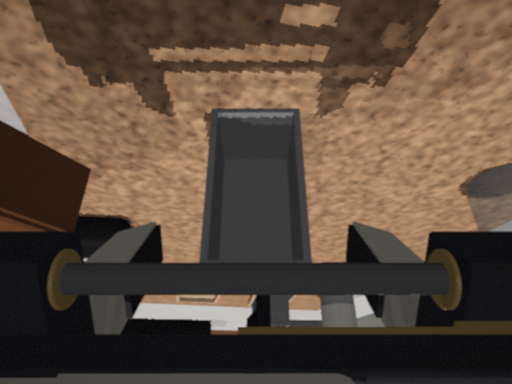

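Request:
{"name": "send_rows", "arguments": {
  "series": [
    [0.001,0,0.027,0,0,0,0],
    [0.001,0,0.027,0,0,0,0],
    [0,0,0,0,0,0,0]
  ]
}}

```text
time: 10.0
tool_pos: [0.4967, 0.2714, 0.0505]
tool_rot: [-3.136, 0.784, 1.796]
contact_force: [-0.1, -0.2, -1.2]
opening: 0.0921
```

```bash
python3 plan.py
```

```text
t 10.0 grasp [0.4939 0.2843 0.0639] yaw/tilt [102.6 -44.9] q [ 0.72  0.88  1.35 -0.68  1.4   0.79] F [-0.1 -0.2 -1.2] op 0.0921
```

Request:
{"name": "send_rows", "arguments": {
  "series": [
    [0,0,0,0,0,0,1],
    [0,0,0,0,0,0,1],
    [0,0,0,0,0,0,1],
    [0,0,0,0,0,0,1],
    [0,0,0,0,0,0,1]
  ],
  "newtons": 35
}}

```text
time: 10.42
tool_pos: [0.4975, 0.2749, 0.0527]
tool_rot: [3.141, 0.783, 1.794]
contact_force: [-0.2, 0.7, 0.0]
opening: 0.0631
```

Request:
{"name": "send_rows", "arguments": {
  "series": [
    [0,0,0,0,0,0,1],
    [0,0,0,0,0,0,1],
    [0,0,0,0,0,0,1]
  ]
}}

```text
time: 10.67
tool_pos: [0.4975, 0.2745, 0.0524]
tool_rot: [3.142, 0.783, 1.794]
contact_force: [-1.6, 2.5, 3.8]
opening: 0.0557
```

```bash
python3 plan.py "0.495 0.27 0.18 102.8 -45" "0.50 0.10 0.24 97 0" "0.498 -0.17 0.18 91 45" -c 1
```

```text
t 10.67 grasp [0.4945 0.2874 0.0657] yaw/tilt [102.8 -44.9] q [ 0.72  0.88  1.35 -0.68  1.4   0.79] F [-1.6  2.5  3.8] op 0.0557
17
[[-0.031,-0.001,-0.023,0,-0.001,0,1.0],[-0.031,-0.001,-0.023,0,-0.001,0,1.0],[-0.031,-0.001,-0.023,0,0,0,1.0],[-0.021,-0.005,0.011,0.006,0.112,0.014,1.0],[-0.022,-0.004,0.008,0.005,0.112,0.013,1.0]]
[[-0.022,-0.004,0.005,0.006,0.112,0.014,1.0],[-0.024,-0.004,0.003,0.006,0.112,0.014,1.0],[-0.023,-0.003,0,0.005,0.112,0.013,1.0],[-0.023,-0.003,-0.004,0.006,0.112,0.014,1.0],[-0.023,-0.003,-0.006,0.006,0.112,0.014,1.0]]
[[-0.036,-0.005,0.009,-0.006,0.112,0.014,1.0],[-0.037,-0.004,0.004,-0.006,0.112,0.014,1.0],[-0.037,-0.004,-0.001,-0.006,0.112,0.014,1.0],[-0.037,-0.003,-0.004,-0.006,0.113,0.015,1.0],[-0.037,-0.003,-0.009,-0.006,0.112,0.014,1.0]]
[[-0.035,-0.002,-0.014,-0.005,0.112,0.014,1.0],[-0.033,-0.001,-0.017,-0.006,0.112,0.014,1.0]]
```

Request:
{"name": "send_rows", "arguments": {
  "series": [
    [-0.031,-0.001,-0.023,0,-0.001,0,1],
    [-0.031,-0.001,-0.023,0,-0.001,0,1],
    [-0.031,-0.001,-0.023,0,0,0,1],
    [-0.021,-0.005,0.011,0.006,0.112,0.014,1],
    [-0.022,-0.004,0.008,0.005,0.112,0.013,1]
  ]
}}

```text
time: 11.08
tool_pos: [0.4991, 0.2126, 0.1817]
tool_rot: [3.13, 0.556, 1.763]
contact_force: [0.0, -0.9, -2.3]
opening: 0.0558
```

Request:
{"name": "send_rows", "arguments": {
  "series": [
    [-0.022,-0.004,0.005,0.006,0.112,0.014,1],
    [-0.024,-0.004,0.003,0.006,0.112,0.014,1],
    [-0.023,-0.003,0,0.005,0.112,0.013,1],
    [-0.023,-0.003,-0.004,0.006,0.112,0.014,1],
    [-0.023,-0.003,-0.006,0.006,0.112,0.014,1]
  ]
}}

```text
time: 11.5
tool_pos: [0.5001, 0.0992, 0.2226]
tool_rot: [3.14, -0.004, 1.692]
contact_force: [0.5, -0.9, -2.1]
opening: 0.0562
```

Request:
{"name": "send_rows", "arguments": {
  "series": [
    [-0.036,-0.005,0.009,-0.006,0.112,0.014,1],
    [-0.037,-0.004,0.004,-0.006,0.112,0.014,1],
    [-0.037,-0.004,-0.001,-0.006,0.112,0.014,1],
    [-0.037,-0.003,-0.004,-0.006,0.113,0.015,1],
    [-0.037,-0.003,-0.009,-0.006,0.112,0.014,1]
  ]
}}

```text
time: 11.92
tool_pos: [0.4979, -0.0854, 0.1813]
tool_rot: [3.128, -0.565, 1.622]
contact_force: [1.8, -0.6, -1.4]
opening: 0.0559
```

Request:
{"name": "send_rows", "arguments": {
  "series": [
    [-0.035,-0.002,-0.014,-0.005,0.112,0.014,1],
    [-0.033,-0.001,-0.017,-0.006,0.112,0.014,1],
    [0,0,0,0,0,0,1]
  ]
}}

```text
time: 12.17
tool_pos: [0.4956, -0.1649, 0.1573]
tool_rot: [-3.124, -0.796, 1.564]
contact_force: [-2.3, 0.6, -3.7]
opening: 0.0558
```

```bash
python3 plan.py "0.498 -0.221 0.10 91 45" -c 1
python3 - <<'E'
from h import *
for n in("scene","wrist","top"):
    c=imaging.read_camera(n); im=c["color"]
    if n=="scene": im=cv2.resize(im[60:260,60:270],None,fx=3,fy=3)
    if n=="top": im=cv2.resize(im[130:275,230:430],None,fx=3,fy=3)
    cv2.imwrite(f"pics/{n}8.png",im[:,:,::-1])
E
```

```text
t 12.17 grasp [ 0.4958 -0.1784  0.1704] yaw/tilt [90.3 45.6] q [-0.79  0.7   1.4   0.52  1.67 -0.91] F [-2.3  0.6 -3.7] op 0.0558
3
[[-0.027,0.001,0.006,0,-0.004,-0.006,1.0],[-0.027,0.001,0.007,0,-0.003,-0.005,1.0],[-0.026,0,0.006,-0.001,-0.004,-0.006,1.0]]
```

View pics/scene8.png

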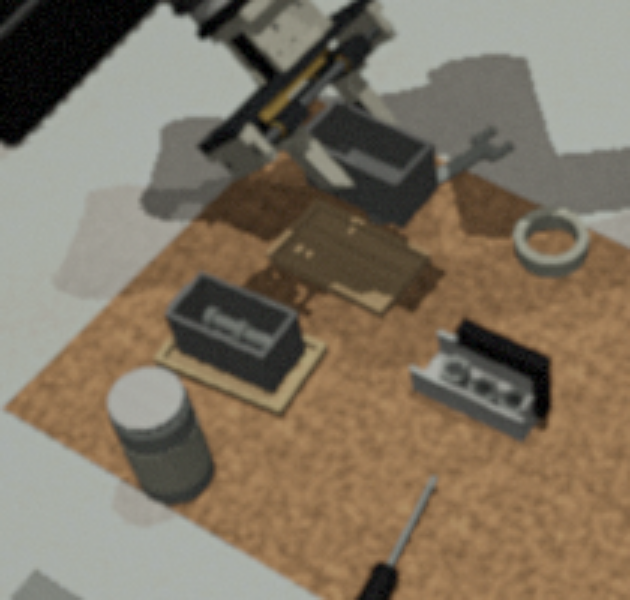

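View pics/wrist8.png

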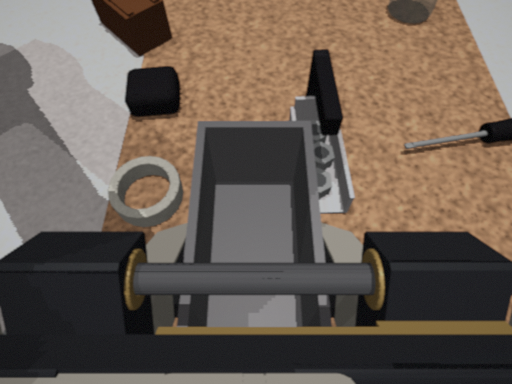

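View pics/top8.png

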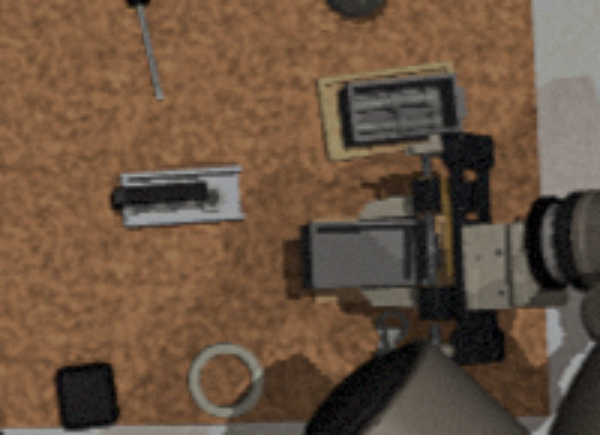

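Request:
{"name": "send_rows", "arguments": {
  "series": [
    [-0.026,0,0.006,0,-0.002,-0.004,1],
    [-0.026,0,0.006,0,-0.002,-0.004,1],
    [-0.026,0,0.006,0,-0.002,-0.004,1],
    [0,0,0,0,0,0,1],
    [0,0,0,0,0,0,1]
  ]
}}

```text
time: 12.73
tool_pos: [0.4994, -0.1977, 0.1002]
tool_rot: [3.13, -0.778, 1.607]
contact_force: [-0.0, -0.3, -0.9]
opening: 0.0556
```

```bash
python3 - <<'E'
from h import *
for n in("scene","wrist","top"):
    c=imaging.read_camera(n); im=c["color"];P=cloud(c)
    z0=.117
    m=(np.abs(P[...,0]-.498)<.045)&(np.abs(P[...,1]+.207)<.075)&(P[...,2]>.085)&(P[...,2]<.13)
    g=(im.max(-1).astype(int)-im.min(-1)<25)
    p=P[m&g]; print(n,len(p),rect(p),np.percentile(p,[2,50,98],axis=0).round(3).tolist())
    # tray rim
    m=(np.abs(P[...,0]-.498)<.05)&(np.abs(P[...,1]+.207)<.08)&(P[...,2]>.006)&(P[...,2]<.018)
    p=P[m]
    if len(p)>20: print(' tray',len(p),rect(p))
    if n=="scene": im=cv2.resize(im[60:260,60:270],None,fx=3,fy=3)
    if n=="top": im=cv2.resize(im[130:275,230:430],None,fx=3,fy=3)
    cv2.imwrite(f"pics/{n}9.png",im[:,:,::-1])
E
python3 plan.py "0.497 -0.221 0.06 91 45" -c 1 -v 14
```

```text
scene 825 (array([ 498. , -202.6]), array([ 90.1, 124.2]), 15.1) [[0.464, -0.248, 0.086], [0.493, -0.19, 0.113], [0.539, -0.145, 0.13]]
 tray 321 (array([ 500.4, -205.2]), array([ 85.9, 154.3]), 1.1)
wrist 10827 (array([ 498.6, -193. ]), array([88.3, 95.1]), 1.7) [[0.46, -0.237, 0.087], [0.495, -0.168, 0.117], [0.538, -0.148, 0.13]]
top 298 (array([ 499.1, -198.3]), array([114. ,  86.8]), 88.7) [[0.458, -0.254, 0.088], [0.5, -0.2, 0.119], [0.54, -0.143, 0.13]]
 tray 197 (array([ 496.8, -206.7]), array([156. ,  88.1]), 88.7)
t 12.88 grasp [ 0.5    -0.2114  0.1146] yaw/tilt [91.6 44.5] q [-0.81  0.8   1.36  0.49  1.61 -0.99] F [ 0.7  0.7 -0.4] op 0.0558
4
[[-0.011,-0.001,0.008,0,0.002,0.004,1.0],[-0.011,-0.001,0.008,0,0.002,0.003,1.0],[-0.012,-0.001,0.008,0,0.003,0.004,1.0],[-0.011,-0.001,0.008,0,0.002,0.003,1.0]]
```

View pics/wrist9.png

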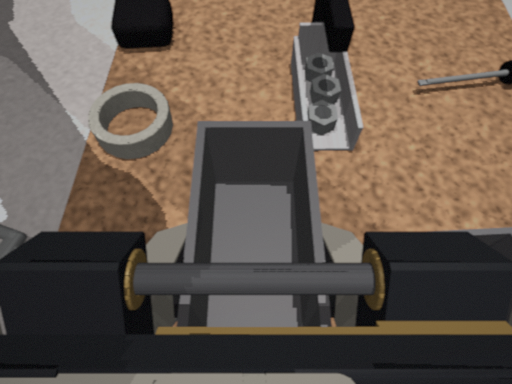

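View pics/scene9.png

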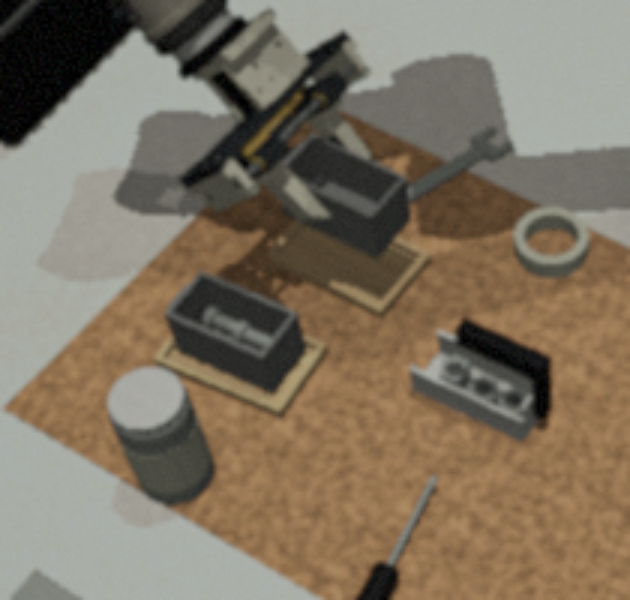

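Request:
{"name": "send_rows", "arguments": {
  "series": [
    [-0.011,-0.001,0.008,0,0.002,-0.002,1],
    [-0.011,-0.001,0.008,0,0.002,-0.002,1],
    [-0.011,-0.001,0.008,0,0.002,-0.002,1],
    [-0.011,-0.001,0.008,0,0.002,-0.002,1],
    [0,0,0,0,0,0,1]
  ]
}}

```text
time: 13.3
tool_pos: [0.4942, -0.2077, 0.0416]
tool_rot: [3.129, -0.79, 1.611]
contact_force: [-1.1, 0.3, -2.3]
opening: 0.0558
```

```bash

python3 - <<'E'
from h import *
for n in("scene","wrist","top"):
    c=imaging.read_camera(n); im=c["color"];P=cloud(c)
    if n=="scene": im=cv2.resize(im[100:220,80:220],None,fx=4,fy=4)
    if n=="wrist":
        p=P[200:240,230:280].reshape(-1,3); p=p[~np.isnan(p[:,0])]; u,s,v=np.linalg.svd(p-p.mean(0),full_matrices=False); print("floor n",v[2],p.mean(0))
        q=P[118:123,205:305].reshape(-1,3); print("rimback",np.nanmedian(q,0), P[121,[200,205,300,305]])
    if n=="top": im=cv2.resize(im[130:275,230:430],None,fx=3,fy=3)
    cv2.imwrite(f"pics/{n}10.png",im[:,:,::-1])
E
python3 plan.py "0.497 -0.221 0.05 91 45" -c 1 -v 14
```

```text
floor n [-0.01131757  0.00156829  0.99993472] [ 0.49502173 -0.18587918  0.01968299]
rimback [ 0.49280736 -0.09467529  0.00057015] [[ 0.46651331 -0.15705358  0.07213421]
 [ 0.46906425 -0.15727931  0.07252123]
 [ 0.51599931 -0.15600852  0.07320012]
 [ 0.51850619 -0.15573941  0.07299739]]
t 13.45 grasp [ 0.4959 -0.2215  0.058 ] yaw/tilt [91.8 45.1] q [-0.83  0.88  1.37  0.49  1.54 -1.05] F [ 0.2 -0.3 -1.2] op 0.0556
1
[[-0.005,0.001,0.006,-0.001,-0.002,0.018,1.0]]
```

View pics/scene10.png

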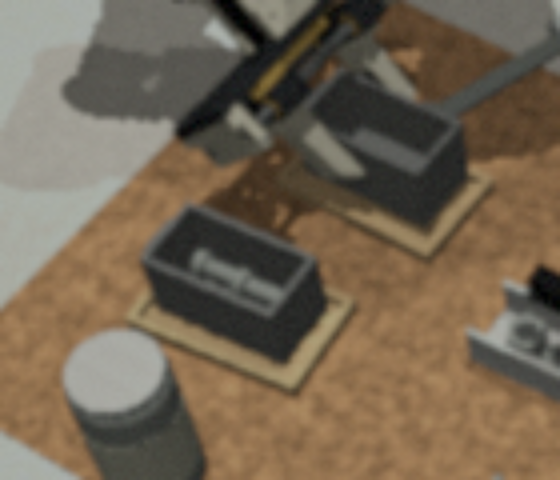

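View pics/wrist10.png

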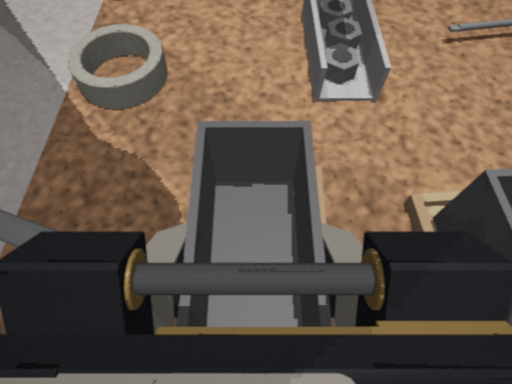

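Request:
{"name": "send_rows", "arguments": {
  "series": [
    [0,0.003,0,0,0,0.006,1],
    [-0.0025,0,0.0025,0,0,0.005,1],
    [-0.002,0,0.002,0,0,0,1],
    [0,0,0,0,0,0,1],
    [0,0,0,0,0,0,1]
  ]
}}

```text
time: 13.87
tool_pos: [0.4987, -0.2079, 0.0387]
tool_rot: [3.134, -0.787, 1.6]
contact_force: [-0.1, 0.5, -0.9]
opening: 0.0558
```

```bash
python3 - <<'E'
from h import *
for n in("wrist","scene","top"):
    c=imaging.read_camera(n); im=c["color"];P=cloud(c)
    if n=="wrist":
        p=P[200:240,230:280].reshape(-1,3); print(np.nanmean(p,0)); print("rimback", P[122,[198,205,303,308]])
    if n=="scene": im=cv2.resize(im[100:220,80:220],None,fx=4,fy=4)
    cv2.imwrite(f"pics/{n}11.png",im[:,:,::-1])
E
python3 plan.py 
```

```text
[ 0.49898978 -0.18617363  0.01536881]
rimback [[ 0.47028486 -0.15855963  0.06896651]
 [ 0.47357411 -0.15785975  0.06823623]
 [ 0.52208354 -0.1559798   0.06761559]
 [ 0.52425292 -0.15734731  0.06933307]]
t 14.02 grasp [ 0.499  -0.2214  0.0522] yaw/tilt [91.4 45.1] q [-0.83  0.89  1.36  0.49  1.53 -1.04] F [ 0.1 -0.7 -1. ] op 0.0561
```

View pics/scene11.png

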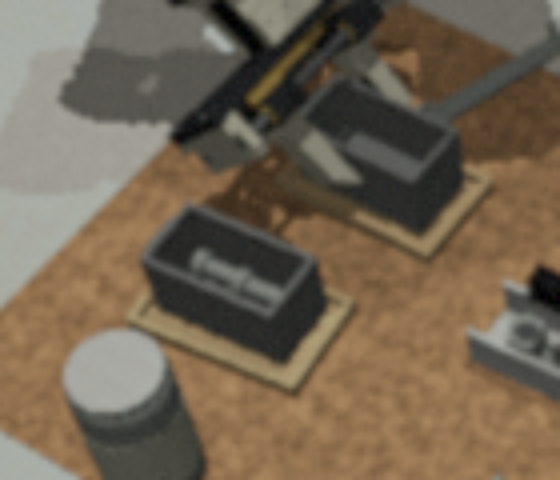

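Drawer centre x is now ≈0.497, with its underside ≈8.5 mm high. I'll lower it the last few millimetres gently.

Request:
{"name": "send_rows", "arguments": {
  "series": [
    [-0.0015,0,0.0015,0,0,0,1],
    [-0.0007,0,0.0007,0,0,0,1],
    [0,0,0,0,0,0,1],
    [0,0,0,0,0,0,1]
  ]
}}

```text
time: 14.35
tool_pos: [0.4987, -0.208, 0.0355]
tool_rot: [3.134, -0.787, 1.599]
contact_force: [-0.0, 0.1, -1.2]
opening: 0.0555
```

Request:
{"name": "send_rows", "arguments": {
  "series": [
    [-0.0005,0,0.0005,0,0,0,1],
    [-0.0005,0,0.0005,0,0,0,1],
    [0,0,0,0,0,0,1]
  ]
}}

```text
time: 14.6
tool_pos: [0.4987, -0.208, 0.0341]
tool_rot: [3.134, -0.787, 1.6]
contact_force: [-0.3, 0.9, -1.1]
opening: 0.056
```

Request:
{"name": "send_rows", "arguments": {
  "series": [
    [-0.0005,0,0.0005,0,0,0,1],
    [0,0,0,0,0,0,1],
    [0,0,0,0,0,0,1]
  ]
}}

```text
time: 14.85
tool_pos: [0.4988, -0.2081, 0.034]
tool_rot: [3.134, -0.787, 1.6]
contact_force: [-0.6, -1.6, 2.9]
opening: 0.0562
```

Request:
{"name": "send_rows", "arguments": {
  "series": [
    [-0.0005,0,0.0005,0,0,0,1],
    [0,0,0,0,0,0,1],
    [0,0,0,0,0,0,1]
  ]
}}

```text
time: 15.1
tool_pos: [0.4988, -0.2081, 0.0339]
tool_rot: [3.134, -0.787, 1.6]
contact_force: [-1.4, -1.5, 7.2]
opening: 0.0558
```

Request:
{"name": "send_rows", "arguments": {
  "series": [
    [0,0,0,0,0,0,0.3],
    [0,0,0,0,0,0,0],
    [0,0,0,0,0,0,0],
    [0,0,0,0,0,0,0]
  ]
}}

```text
time: 15.43
tool_pos: [0.4987, -0.2079, 0.0326]
tool_rot: [3.135, -0.787, 1.599]
contact_force: [0.4, 0.6, -0.6]
opening: 0.0779
```

Request:
{"name": "send_rows", "arguments": {
  "series": [
    [0,0,-0.015,0,0,0,0],
    [0,0,-0.03,0,0,0,0],
    [0,0,-0.04,0,0,0,0],
    [0,0,-0.04,0,0,0,0],
    [0,0,0,0,0,0,0]
  ]
}}

```text
time: 15.85
tool_pos: [0.5016, -0.3026, 0.1257]
tool_rot: [3.125, -0.777, 1.603]
contact_force: [0.6, -1.4, 0.4]
opening: 0.092
```

```bash
python3 plan.py
python3 - <<'E'
from h import *
for n in("wrist","scene","top"):
    c=imaging.read_camera(n); im=c["color"];P=cloud(c)
    m=(np.hypot(P[...,0]-.498,P[...,1]+.207)<.072)&(P[...,2]>.05)&(P[...,2]<.075)
    nl,l,st,_=cv2.connectedComponentsWithStats(m.astype(np.uint8)); i=1+np.argmax(st[1:,4]); p=P[l==i]; print(n,len(p),rect(p),np.median(p[:,2]))
    m=(np.hypot(P[...,0]-.56,P[...,1]-.005)<.08)&(P[...,2]>.09)&(P[...,2]<.11)
    nl,l,st,_=cv2.connectedComponentsWithStats(m.astype(np.uint8)); i=1+np.argmax(st[1:,4]); p=P[l==i]; print(' bar',n,len(p),rect(p),np.median(p[:,2]))
    if n=="scene": im=cv2.resize(im[100:220,80:220],None,fx=4,fy=4)
    cv2.imwrite(f"pics/{n}12.png",im[:,:,::-1])
E
```

```text
t 15.85 grasp [ 0.5017 -0.3157  0.1391] yaw/tilt [91.2 44.5] q [-0.91  0.89  1.08  0.45  1.81 -0.98] F [ 0.6 -1.4  0.4] op 0.092
wrist 3572 (array([ 499. , -212.3]), array([ 56.2, 113.7]), 1.4) 0.062244952331712206Traceback (most recent call last):
  File "<stdin>", line 7, in <module>
    return _wrapfunc(a, 'argmax', axis=axis, out=out, **kwds)
    return bound(*args, **kwds)
ValueError: attempt to get argmax of an empty sequence
```

```bash
python3 - <<'E'
from h import *
for n in("scene","top"):
    c=imaging.read_camera(n); im=c["color"];P=cloud(c)
    if n=="scene":
        m=(np.hypot(P[...,0]-.498,P[...,1]+.207)<.072)&(P[...,2]>.05)&(P[...,2]<.075); p=P[m]; print(n,len(p),rect(p),np.median(p[:,2]))
    m=(np.hypot(P[...,0]-.56,P[...,1]-.01)<.08)&(P[...,2]>.09)&(P[...,2]<.11)
    nl,l,st,_=cv2.connectedComponentsWithStats(m.astype(np.uint8)); i=1+np.argmax(st[1:,4]); p=P[l==i]; print(' bar',n,len(p),rect(p),np.median(p[:,2]))
    if n=="scene": im=cv2.resize(im[100:220,80:220],None,fx=4,fy=4)
    cv2.imwrite(f"pics/{n}12.png",im[:,:,::-1])
E
python3 plan.py "0.53 -0.20 0.24 91 0" "0.562 0.015 0.20 93 -25"
```

```text
scene 375 (array([ 501. , -210.9]), array([ 62.6, 115.2]), 2.4) 0.05960967618312418
 bar scene 231 (array([562.4,  14. ]), array([19.9, 86.9]), 1.1) 0.09858575299624484
 bar top 188 (array([559.5,  16.2]), array([16.3, 86.2]), 2.9) 0.09946735674261054
t 16.0 grasp [ 0.5004 -0.3095  0.1337] yaw/tilt [91.3 45.1] q [-0.91  0.89  1.1   0.45  1.8  -0.98] F [-0.2  0.2  0. ] op 0.0915
13
[[0.02,0.005,0,0,-0.112,0.001,0],[0.019,0.004,-0.002,0.001,-0.113,0.001,0],[0.019,0.005,-0.005,0,-0.112,0.001,0],[0.019,0.004,-0.007,0,-0.113,0.001,0],[0.017,0.005,-0.009,0.001,-0.112,0.001,0]]
[[0.017,0.005,-0.012,0,-0.113,0.001,0],[0.015,0.004,-0.013,0,-0.112,0.001,0],[0.034,0.006,0.007,-0.001,-0.073,-0.006,0],[0.035,0.006,0.004,-0.001,-0.073,-0.005,0],[0.035,0.007,0.001,-0.002,-0.072,-0.006,0]]
[[0.035,0.006,-0.001,-0.001,-0.073,-0.006,0],[0.034,0.007,-0.004,-0.001,-0.073,-0.005,0],[0.035,0.007,-0.006,-0.001,-0.073,-0.006,0]]
```

View pics/scene12.png

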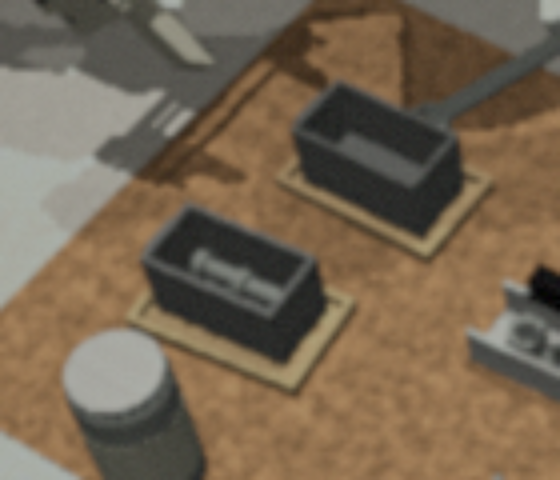

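The drawer is flat in the near tray (rim top corner at about (340,85) in the crop), with its pull to the right like its neighbour. Next is the scoop.

Request:
{"name": "send_rows", "arguments": {
  "series": [
    [0.02,0.005,0,0,-0.112,0.001,0],
    [0.019,0.004,-0.002,0.001,-0.113,0.001,0],
    [0.019,0.005,-0.005,0,-0.112,0.001,0],
    [0.019,0.004,-0.007,0,-0.113,0.001,0],
    [0.017,0.005,-0.009,0.001,-0.112,0.001,0]
  ]
}}

```text
time: 16.42
tool_pos: [0.521, -0.2258, 0.1913]
tool_rot: [3.141, -0.221, 1.592]
contact_force: [0.1, 0.1, -0.2]
opening: 0.092
```

Request:
{"name": "send_rows", "arguments": {
  "series": [
    [0.017,0.005,-0.012,0,-0.113,0.001,0],
    [0.015,0.004,-0.013,0,-0.112,0.001,0],
    [0.034,0.006,0.007,-0.001,-0.073,-0.006,0],
    [0.035,0.006,0.004,-0.001,-0.073,-0.005,0],
    [0.035,0.007,0.001,-0.002,-0.072,-0.006,0]
  ]
}}

```text
time: 16.83
tool_pos: [0.5454, -0.0941, 0.2012]
tool_rot: [3.139, 0.221, 1.608]
contact_force: [0.7, -0.5, -1.3]
opening: 0.0921
```

Request:
{"name": "send_rows", "arguments": {
  "series": [
    [0.035,0.006,-0.001,-0.001,-0.073,-0.006,0],
    [0.034,0.007,-0.004,-0.001,-0.073,-0.005,0],
    [0.035,0.007,-0.006,-0.001,-0.073,-0.006,0],
    [0,0,0,0,0,0,0]
  ]
}}

```text
time: 17.17
tool_pos: [0.5603, 0.0171, 0.1784]
tool_rot: [-3.134, 0.438, 1.64]
contact_force: [-1.1, -1.6, -1.5]
opening: 0.0919
```

```bash
python3 - <<'E'
from h import *
for n in("wrist",):
    c=imaging.read_camera(n); im=c["color"];P=cloud(c)
    m=(np.hypot(P[...,0]-.56,P[...,1]-.01)<.08)&(P[...,2]>.09)&(P[...,2]<.11)
    nl,l,st,_=cv2.connectedComponentsWithStats(m.astype(np.uint8)); i=1+np.argmax(st[1:,4]); p=P[l==i]; print(' bar',n,len(p),rect(p),np.median(p[:,2]))
    m=(np.hypot(P[...,0]-.56,P[...,1]-.0)<.09)&(P[...,2]>.026)&(P[...,2]<.045)
    p=P[m]; print(' sides',n,len(p),rect(p),np.median(p[:,2]))
    cv2.imwrite(f"pics/{n}13.png",im[:,:,::-1])
E
python3 plan.py "0.561 0.004 0.09 92.5 -25"
```

```text
bar wrist 2682 (array([559.7,  13.5]), array([16. , 87.8]), 2.7) 0.09944864940032948
 sides wrist 1745 (array([560.6,  -7.6]), array([ 50.1, 128.9]), 2.7) 0.03359802843673537
t 17.22 grasp [0.56   0.0214 0.1963] yaw/tilt [ 93.7 -25. ] q [ 0.13  0.5   1.5  -0.47  1.22  0.24] F [-0.6 -0.9  0. ] op 0.0914
3
[[0.01,0,0.035,0.001,0,0.007,0],[0.009,0,0.034,0.001,0.001,0.007,0],[0.01,0,0.035,0,0,0.007,0]]
```

View pics/wrist13.png

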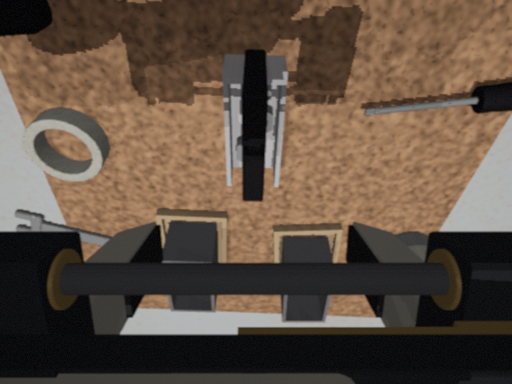

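Request:
{"name": "send_rows", "arguments": {
  "series": [
    [0.009,0,0.034,0,0,0.006,0],
    [0.009,0,0.034,0,0,0.005,0],
    [0,0,0,0,0,0,0],
    [0,0,0,0,0,0,0]
  ]
}}

```text
time: 17.55
tool_pos: [0.5611, -0.0066, 0.1121]
tool_rot: [-3.14, 0.437, 1.613]
contact_force: [0.3, 0.9, 1.4]
opening: 0.0917
```

```bash
python3 plan.py "0.5603 0.003 0.09 92.7 -25"
```

```text
t 17.55 grasp [0.5608 0.0014 0.1291] yaw/tilt [ 92.4 -25.1] q [ 0.09  0.57  1.58 -0.5   1.07  0.31] F [0.3 0.9 1.4] op 0.0917
1
[[0.018,0,0.035,-0.003,0.001,-0.004,0]]
```

Request:
{"name": "send_rows", "arguments": {
  "series": [
    [0.01,0,0.017,0,0,0,0],
    [0.008,0,0.018,0,0,0,0],
    [0,0,0,0,0,0,0],
    [0,0,0,0,0,0,0]
  ]
}}

```text
time: 17.88
tool_pos: [0.5635, -0.0045, 0.0756]
tool_rot: [3.136, 0.438, 1.611]
contact_force: [-0.7, 0.8, 0.7]
opening: 0.0917
```

```bash
python3 plan.py "0.5603 0.003 0.09 92.7 -25"
```

```text
t 17.88 grasp [0.5631 0.0035 0.0927] yaw/tilt [ 92.4 -25.1] q [ 0.1   0.62  1.61 -0.53  1.    0.37] F [-0.7  0.8  0.7] op 0.0917
1
[[0.001,-0.003,0.003,0.003,0.001,-0.007,0]]
```

Now a small correction (−2 mm in y, z deeper), then close.

Request:
{"name": "send_rows", "arguments": {
  "series": [
    [0.001,-0.002,0.002,0,0,0,0],
    [0,0,0,0,0,0,0.5],
    [0,0,0,0,0,0,0.8],
    [0,0,0,0,0,0,1],
    [0,0,0,0,0,0,1]
  ],
  "newtons": 50
}}

```text
time: 18.3
tool_pos: [0.5615, -0.004, 0.0727]
tool_rot: [3.135, 0.437, 1.611]
contact_force: [0.2, 0.6, -0.4]
opening: 0.0699
```

Request:
{"name": "send_rows", "arguments": {
  "series": [
    [0,0,0,0,0,0,1],
    [0,0,0,0,0,0,1],
    [0,0,0,0,0,0,1],
    [0,0,0,0,0,0,1],
    [0,0,0,0,0,0,1]
  ]
}}

```text
time: 18.72
tool_pos: [0.5612, -0.004, 0.072]
tool_rot: [3.136, 0.437, 1.611]
contact_force: [0.2, -1.0, 0.2]
opening: 0.0366
```

Request:
{"name": "send_rows", "arguments": {
  "series": [
    [0,0,0,0,0,0,1],
    [0,0,0,0,0,0,1],
    [0,0,0,0,0,0,1]
  ]
}}

```text
time: 18.97
tool_pos: [0.5612, -0.004, 0.0721]
tool_rot: [3.136, 0.437, 1.611]
contact_force: [-1.8, 0.7, 1.5]
opening: 0.0168
```

```bash
python3 plan.py "0.561 0.003 0.20 92.5 -25" -c 1 -v 30
```

```text
t 18.97 grasp [0.5608 0.0039 0.0891] yaw/tilt [ 92.4 -25.1] q [ 0.1   0.63  1.62 -0.53  0.99  0.37] F [-1.8  0.7  1.5] op 0.0168
4
[[-0.012,0,-0.025,0.001,0,-0.001,1.0],[-0.012,0,-0.025,0.001,0.001,0,1.0],[-0.012,0,-0.025,0.001,0,-0.001,1.0],[-0.012,0,-0.025,0.001,0,-0.001,1.0]]
```

Request:
{"name": "send_rows", "arguments": {
  "series": [
    [0,0,0,0,0,0,1],
    [0,0,0,0,0,0,1],
    [-0.005,0,-0.01,0,0,0,1],
    [-0.01,0,-0.021,0,0,0,1],
    [-0.01,0,-0.021,0,0,0,1]
  ]
}}

```text
time: 19.38
tool_pos: [0.5601, -0.0047, 0.1299]
tool_rot: [3.139, 0.437, 1.613]
contact_force: [0.4, -0.5, -2.5]
opening: 0.0156
```

Request:
{"name": "send_rows", "arguments": {
  "series": [
    [-0.01,0,-0.021,0,0,0,1],
    [-0.007,0,-0.015,0,0,0,1],
    [0,0,0,0,0,0,1]
  ]
}}

```text
time: 19.63
tool_pos: [0.5626, -0.0047, 0.1739]
tool_rot: [3.128, 0.437, 1.608]
contact_force: [0.5, 0.1, -2.5]
opening: 0.0158
```

```bash
python3 plan.py "0.53 -0.07 0.23 92 -25" "0.499 -0.151 0.215 91 0" -c 1 -v 22
python3 - <<'E'
from h import *
for n in("scene",):
    c=imaging.read_camera(n); im=c["color"]
    im=cv2.resize(im[60:260,60:300],None,fx=3,fy=3)
    cv2.imwrite(f"pics/{n}14.png",im[:,:,::-1])
E
```

```text
t 19.63 grasp [0.562  0.0033 0.1909] yaw/tilt [ 92.5 -25. ] q [ 0.1   0.5   1.52 -0.48  1.18  0.25] F [ 0.5  0.1 -2.5] op 0.0158
9
[[-0.016,-0.007,-0.001,0.003,0,0,1.0],[-0.017,-0.007,-0.001,0.003,0,0.001,1.0],[-0.016,-0.007,-0.001,0.003,0,0,1.0],[-0.016,-0.007,-0.001,0.002,0.001,0.001,1.0],[-0.017,-0.007,-0.001,0.003,0,0,1.0]]
[[-0.014,-0.008,0.012,0.001,0.109,0.004,1.0],[-0.016,-0.009,0.009,0.001,0.109,0.005,1.0],[-0.017,-0.008,0.008,0.001,0.109,0.004,1.0],[-0.017,-0.008,0.006,0.001,0.109,0.004,1.0]]
```

View pics/scene14.png

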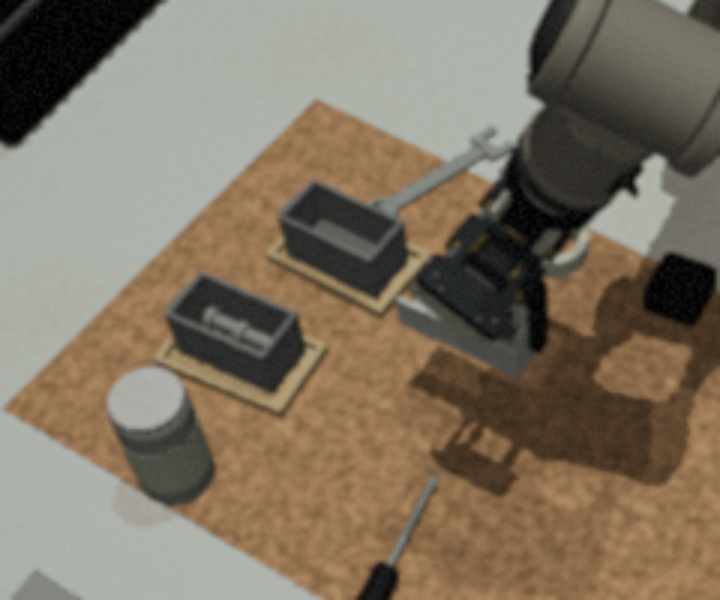

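Request:
{"name": "send_rows", "arguments": {
  "series": [
    [-0.008,-0.004,0,0.003,0,0,1],
    [-0.016,-0.007,-0.001,0.003,0,0,1],
    [-0.017,-0.007,-0.001,0.003,0,0.001,1],
    [-0.016,-0.007,-0.001,0.003,0.02,0,1],
    [-0.016,-0.007,0.002,0,0.05,0.002,1]
  ]
}}

```text
time: 20.1
tool_pos: [0.53, -0.0717, 0.1996]
tool_rot: [-3.132, 0.366, 1.611]
contact_force: [-0.1, 0.2, -3.7]
opening: 0.0162
```

Request:
{"name": "send_rows", "arguments": {
  "series": [
    [-0.014,-0.008,0.01,0.001,0.07,0.004,1],
    [-0.016,-0.009,0.009,0.001,0.07,0.005,1],
    [-0.017,-0.008,0.008,0.001,0.07,0.004,1],
    [-0.012,-0.006,0.005,0.001,0.06,0.004,1],
    [0,0,0,0,0,0,1]
  ]
}}

```text
time: 20.52
tool_pos: [0.4998, -0.1422, 0.1843]
tool_rot: [-3.133, 0.095, 1.584]
contact_force: [0.2, -0.5, -2.7]
opening: 0.0154
```

```bash
python3 plan.py "0.499 -0.156 0.215 91 0" "0.499 -0.2375 0.184 91 42" -c 1 -v 10
python3 - <<'E'
from h import *
for n in("scene","wrist","top"):
    c=imaging.read_camera(n); im=c["color"]
    if n=="scene":im=cv2.resize(im[60:260,60:300],None,fx=3,fy=3)
    if n=="top": im=cv2.resize(im[130:275,230:430],None,fx=3,fy=3)
    cv2.imwrite(f"pics/{n}15.png",im[:,:,::-1])
E
```

```text
t 20.52 grasp [ 0.5    -0.1405  0.203 ] yaw/tilt [90.7 -5.4] q [-0.37  0.36  1.62 -0.1   1.13 -0.34] F [ 0.2 -0.5 -2.7] op 0.0154
11
[[-0.007,-0.001,-0.005,-0.004,0.047,-0.003,1.0],[-0.008,0,-0.006,-0.005,0.048,-0.002,1.0],[-0.007,0,0.003,0,0.081,0,1.0],[-0.008,0,0.003,0,0.082,0,1.0],[-0.008,-0.001,0.002,0,0.081,0,1.0]]
[[-0.008,0,0.001,0,0.082,0,1.0],[-0.008,0,0,0,0.081,0,1.0],[-0.008,0,0,0,0.082,0,1.0],[-0.008,0,-0.001,0,0.081,0,1.0],[-0.008,0,-0.002,0,0.082,0,1.0]]
[[-0.008,-0.001,-0.003,0,0.081,0,1.0]]
```

View pics/scene15.png

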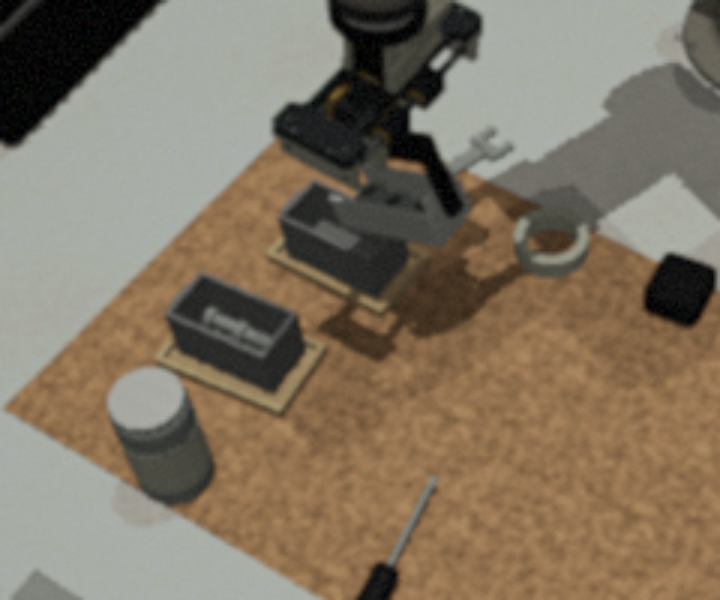

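View pics/wrist15.png

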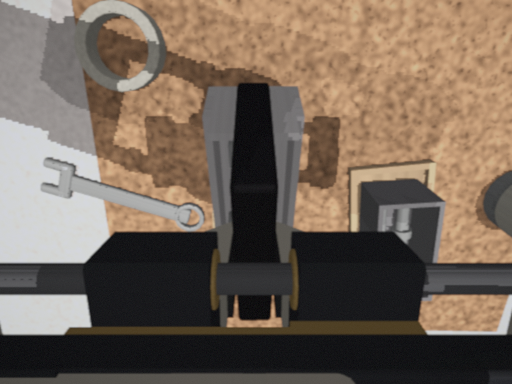

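View pics/top15.png

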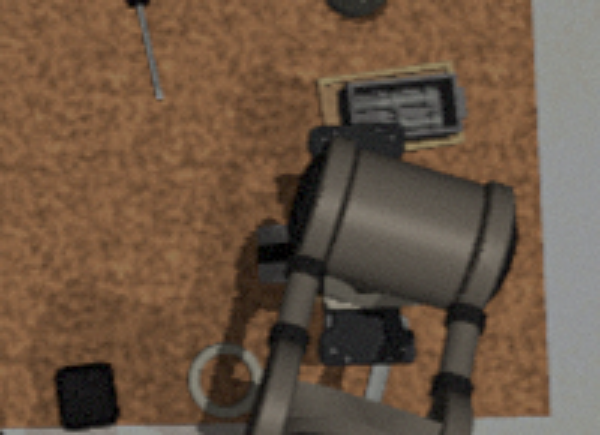

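```bash
python3 plan.py "0.499 -0.168 0.207 91 8"  "0.499 -0.2375 0.184 91 42" -c 1 -v 10
```

```text
t 20.67 grasp [ 0.5015 -0.1366  0.2037] yaw/tilt [90.9 -5.6] q [-0.36  0.36  1.62 -0.1   1.13 -0.33] F [ 0.3  0.5 -4. ] op 0.0156
12
[[-0.007,-0.001,0,-0.002,0.059,0,1.0],[-0.006,0,-0.001,-0.002,0.059,-0.001,1.0],[-0.007,-0.001,-0.001,-0.001,0.06,0,1.0],[-0.007,-0.001,-0.001,-0.002,0.059,0,1.0],[-0.008,0,0.002,0,0.074,0,1.0]]
[[-0.007,0,0,0,0.074,0,1.0],[-0.008,0,0.001,0,0.074,0,1.0],[-0.008,-0.001,-0.001,0,0.075,0,1.0],[-0.007,0,-0.001,0,0.074,0,1.0],[-0.008,0,-0.002,0,0.074,0,1.0]]
[[-0.007,0,-0.002,0,0.074,0,1.0],[-0.008,0,-0.003,0,0.074,0,1.0]]
```

Request:
{"name": "send_rows", "arguments": {
  "series": [
    [-0.007,-0.001,0,-0.002,0.059,0,1],
    [-0.006,0,-0.001,-0.002,0.059,-0.001,1],
    [-0.007,-0.001,-0.001,-0.001,0.06,0,1],
    [-0.007,-0.001,-0.001,-0.002,0.059,0,1],
    [0,0,0,0,0,0,1]
  ]
}}

```text
time: 21.08
tool_pos: [0.4998, -0.1665, 0.1885]
tool_rot: [3.14, -0.141, 1.589]
contact_force: [0.3, -1.3, -2.1]
opening: 0.0159
```

```bash
python3 plan.py "0.499 -0.2375 0.184 91 42" -c 1 -v 10
python3 - <<'E'
from h import *
for n in("scene",):
    c=imaging.read_camera(n); im=c["color"]; np.savez("c_s.npz",P=cloud(c))
    if n=="scene":im=cv2.resize(im[110:190,120:230],None,fx=6,fy=6)
    cv2.imwrite(f"pics/{n}16.png",im[:,:,::-1])
E
```

```text
t 21.08 grasp [ 0.4998 -0.1691  0.2071] yaw/tilt [91.   8.1] q [-0.54  0.41  1.54  0.13  1.27 -0.6 ] F [ 0.3 -1.3 -2.1] op 0.0159
8
[[-0.007,0,0.002,0,0.074,0,1.0],[-0.008,-0.001,0.001,0,0.074,0,1.0],[-0.008,0,0,0,0.074,0,1.0],[-0.007,0,-0.001,0,0.074,0,1.0],[-0.008,0,-0.001,0,0.074,0.001,1.0]]
[[-0.007,-0.001,-0.001,0.001,0.074,0,1.0],[-0.008,0,-0.003,0,0.074,0,1.0],[-0.007,0,-0.003,0,0.074,0,1.0]]
```

View pics/scene16.png

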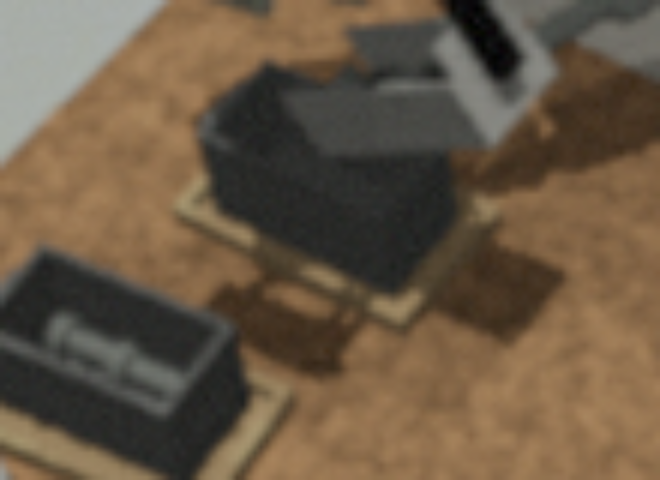

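```bash
python3 - <<'E'
import numpy as np
P=np.load("c_s.npz")["P"]
for u,v in [(174,134),(175,134),(176,133),(169,127),(170,127),(185,134),(193,133),(200,133)]: print(u,v,P[v,u].round(4))
E
```

```text
174 134 [ 0.5286 -0.1775  0.1036]
175 134 [ 0.5263 -0.1762  0.1022]
176 133 [ 0.5285 -0.1696  0.1124]
169 127 [ 0.5278 -0.1917  0.1223]
170 127 [ 0.5276 -0.1883  0.1241]
185 134 [ 0.5267 -0.1398  0.125 ]
193 133 [ 0.5241 -0.1141  0.1422]
200 133 [ 0.5271 -0.0881  0.161 ]
```

Request:
{"name": "send_rows", "arguments": {
  "series": [
    [-0.007,-0.002,0.002,0,0.074,0,1],
    [-0.008,-0.001,0.001,0,0.074,0,1],
    [-0.008,0,0,0,0.074,0,1],
    [-0.007,0,0,0,0.074,0,1],
    [0,0,0,0,0,0,1]
  ]
}}

```text
time: 21.55
tool_pos: [0.497, -0.1949, 0.1768]
tool_rot: [-3.14, -0.437, 1.587]
contact_force: [-0.6, 0.6, -2.4]
opening: 0.0158
```

```bash
python3 plan.py "0.498 -0.2375 0.184 91 42" -c 1 -v 10
python3 - <<'E'
from h import *
for n in("scene",):
    c=imaging.read_camera(n); im=c["color"]; np.savez("c_s.npz",P=cloud(c))
    if n=="scene":im=cv2.resize(im[100:190,110:230],None,fx=6,fy=6)
    cv2.imwrite(f"pics/{n}17.png",im[:,:,::-1])
E
```

```text
t 21.55 grasp [ 0.4971 -0.2028  0.1939] yaw/tilt [91.  25.1] q [-0.71  0.54  1.43  0.32  1.48 -0.81] F [-0.6  0.6 -2.4] op 0.0158
4
[[-0.008,0,-0.001,0,0.074,0,1.0],[-0.007,0,-0.003,0,0.074,0,1.0],[-0.007,0,-0.002,-0.001,0.074,-0.001,1.0],[-0.007,0,-0.004,0,0.074,0,1.0]]
```

View pics/scene17.png

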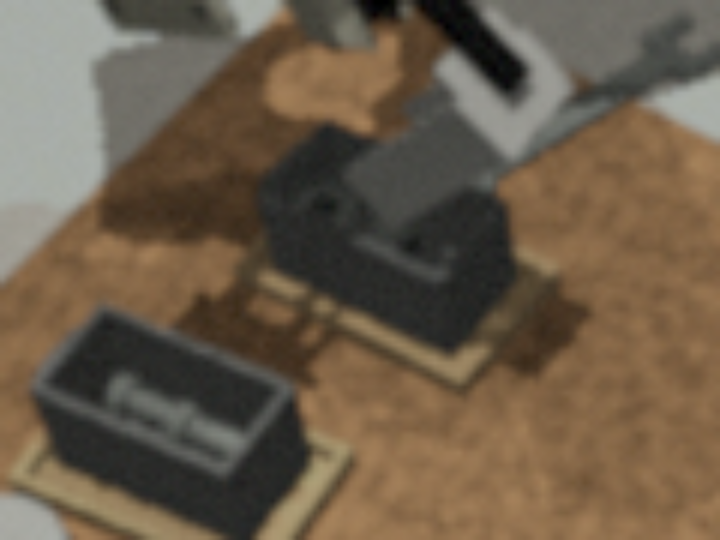

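Some nuts already appear to be sliding out into the drawer, at about (325,205) and (415,240) in the crop. I'll finish the tip.

Request:
{"name": "send_rows", "arguments": {
  "series": [
    [-0.008,0,-0.001,0,0.074,0,1],
    [-0.007,0,-0.003,0,0.074,0,1],
    [-0.007,0,-0.002,0,0.074,0,1],
    [-0.007,0,-0.003,0,0.074,0,1],
    [0,0,0,0,0,0,1]
  ]
}}

```text
time: 22.02
tool_pos: [0.4975, -0.2237, 0.1692]
tool_rot: [-3.139, -0.733, 1.587]
contact_force: [-0.7, -0.7, -2.8]
opening: 0.0155
```

Request:
{"name": "send_rows", "arguments": {
  "series": [
    [0,0,0,0,0,0,1],
    [0,0,0,0,0,0,1],
    [0,0,0,0,0,0,1],
    [0,0,0,0,0,0,1]
  ]
}}

```text
time: 22.35
tool_pos: [0.4983, -0.2222, 0.1726]
tool_rot: [3.137, -0.729, 1.594]
contact_force: [-0.5, -0.9, -1.5]
opening: 0.0157
```

```bash
python3 plan.py 
python3 - <<'E'
from h import *
for n in("scene","wrist"):
    c=imaging.read_camera(n); im=c["color"]
    if n=="scene":im=cv2.resize(im[100:190,110:230],None,fx=6,fy=6)
    cv2.imwrite(f"pics/{n}18.png",im[:,:,::-1])
E
```

```text
t 22.35 grasp [ 0.4985 -0.2348  0.1866] yaw/tilt [91.2 41.8] q [-0.83  0.71  1.28  0.46  1.73 -0.91] F [-0.5 -0.9 -1.5] op 0.0157
```

View pics/scene18.png

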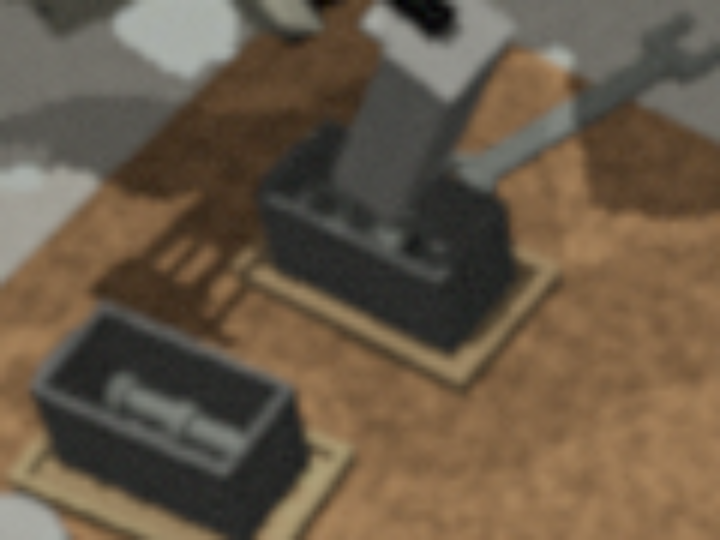

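View pics/wrist18.png

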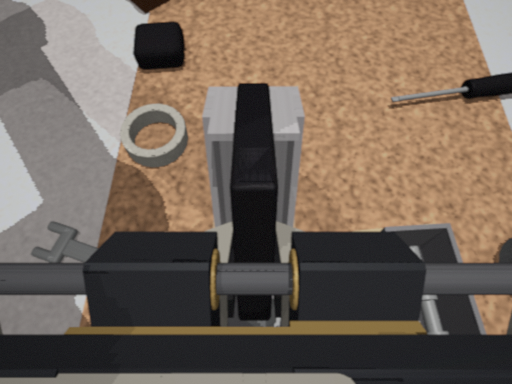

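```bash
python3 plan.py "0.4985 -0.235 0.255 91 42" "0.53 -0.10 0.23 92 -25" "0.5608 0.004 0.14 92.4 -25" -c 1 -v 30
```

```text
t 22.45 grasp [ 0.4983 -0.2353  0.1863] yaw/tilt [91.1 41.8] q [-0.83  0.71  1.27  0.46  1.73 -0.91] F [ 0.4  0.2 -1.1] op 0.0158
18
[[0.015,0,-0.017,0,0.001,0.001,1.0],[0.016,0,-0.017,0.001,0.001,0.001,1.0],[0.015,0,-0.017,0,0.001,0.001,1.0],[0.006,0.003,0.011,0,-0.117,-0.002,1.0],[0.007,0.004,0.009,0.001,-0.117,-0.002,1.0]]
[[0.009,0.003,0.009,0,-0.117,-0.001,1.0],[0.009,0.004,0.007,0,-0.117,-0.002,1.0],[0.01,0.003,0.006,0,-0.117,-0.002,1.0],[0.011,0.004,0.004,0.001,-0.116,-0.002,1.0],[0.011,0.003,0.003,0,-0.117,-0.001,1.0]]
[[0.012,0.004,0.001,0,-0.117,-0.002,1.0],[0.011,0.004,0,0.001,-0.117,-0.002,1.0],[0.011,0.003,-0.002,0,-0.117,-0.002,1.0],[0.026,0.007,0.008,-0.001,0,-0.001,1.0],[0.027,0.007,0.007,0,0,-0.001,1.0]]
[[0.026,0.007,0.008,-0.001,0,-0.002,1.0],[0.026,0.007,0.007,-0.001,0,-0.001,1.0],[0.026,0.007,0.008,0,0,-0.001,1.0]]
```

Request:
{"name": "send_rows", "arguments": {
  "series": [
    [0.015,0,-0.017,0,0,0,1],
    [0.016,0,-0.017,0,0,0,1],
    [0.015,0,-0.017,0,0,0,1],
    [0.006,0.003,0.011,0,-0.117,-0.002,1],
    [0.007,0.004,0.009,0.001,-0.117,-0.002,1]
  ]
}}

```text
time: 22.87
tool_pos: [0.5044, -0.2022, 0.2331]
tool_rot: [3.135, -0.491, 1.593]
contact_force: [0.9, 0.6, -2.6]
opening: 0.0159
```

Request:
{"name": "send_rows", "arguments": {
  "series": [
    [0.009,0.003,0.009,0,-0.117,-0.001,1],
    [0.009,0.004,0.007,0,-0.117,-0.002,1],
    [0.01,0.003,0.006,0,-0.117,-0.002,1],
    [0.011,0.004,0.004,0.001,-0.116,-0.002,1],
    [0.011,0.003,0.003,0,-0.117,-0.001,1]
  ]
}}

```text
time: 23.28
tool_pos: [0.5203, -0.1424, 0.2194]
tool_rot: [3.133, 0.092, 1.6]
contact_force: [-0.2, 0.2, -2.8]
opening: 0.0158
```

Request:
{"name": "send_rows", "arguments": {
  "series": [
    [0.012,0.004,0.001,0,-0.117,-0.002,1],
    [0.011,0.004,0,0.001,-0.117,-0.002,1],
    [0.011,0.003,-0.002,0,-0.117,-0.002,1],
    [0,0,0,0,0,0,1]
  ]
}}

```text
time: 23.62
tool_pos: [0.5293, -0.1034, 0.2108]
tool_rot: [3.141, 0.441, 1.613]
contact_force: [-0.8, 1.7, -2.9]
opening: 0.0154
```

```bash
python3 plan.py "0.5608 0.004 0.14 92.4 -25"  -c 1 -v 30
python3 - <<'E'
from h import *
for n in("scene","wrist"):
    c=imaging.read_camera(n); im=c["color"]
    if n=="scene":im=cv2.resize(im[90:190,100:250],None,fx=5,fy=5)
    cv2.imwrite(f"pics/{n}19.png",im[:,:,::-1])
E
```

```text
t 23.62 grasp [ 0.529  -0.0954  0.2278] yaw/tilt [ 92.4 -25.3] q [-0.08  0.38  1.6  -0.48  1.15  0.07] F [-0.8  1.7 -2.9] op 0.0154
5
[[0.025,0.007,0.008,0,0.001,0,1.0],[0.025,0.007,0.007,0,0.001,0,1.0],[0.026,0.008,0.008,0,0.001,0,1.0],[0.025,0.007,0.007,0,0.001,0,1.0],[0.025,0.007,0.008,0,0.001,0,1.0]]
```

View pics/scene19.png

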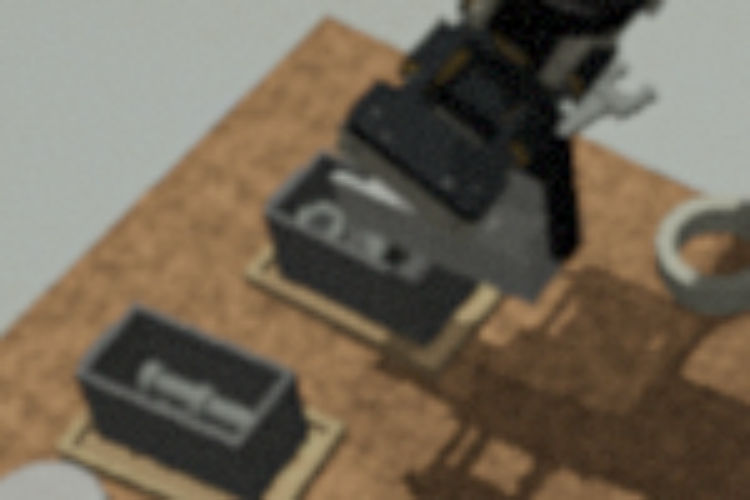

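View pics/wrist19.png

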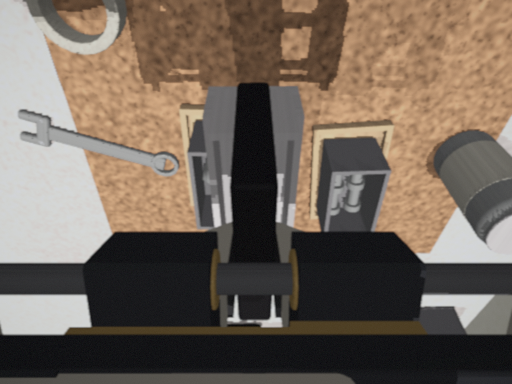

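The nuts show in the drawer at about (320,215), (365,240) and (400,255) of the crop. Now the scoop goes back.

Request:
{"name": "send_rows", "arguments": {
  "series": [
    [0.025,0.007,0.008,0,0,0,1],
    [0.025,0.007,0.007,0,0.001,0,1],
    [0.026,0.008,0.008,0,0,0,1],
    [0.025,0.007,0.007,0,0.001,0,1],
    [0.025,0.007,0.008,0,0.001,0,1]
  ]
}}

```text
time: 24.13
tool_pos: [0.5631, -0.0105, 0.1243]
tool_rot: [3.138, 0.433, 1.601]
contact_force: [0.3, 0.4, -1.9]
opening: 0.0158
```

Request:
{"name": "send_rows", "arguments": {
  "series": [
    [0,0,0,0,0,0,1],
    [0,0,0,0,0,0,1]
  ]
}}

```text
time: 24.3
tool_pos: [0.5624, -0.0106, 0.1238]
tool_rot: [-3.141, 0.434, 1.605]
contact_force: [0.4, -0.1, -0.9]
opening: 0.0159
```

```bash
python3 plan.py "0.561 0.004 0.094 92.4 -25"  -c 1 -v 20
python3 - <<'E'
from h import *
c=imaging.read_camera("top"); im=c["color"]
im=cv2.resize(im[130:275,230:430],None,fx=3,fy=3)
cv2.imwrite(f"pics/top20.png",im[:,:,::-1])
E
```

```text
t 24.3 grasp [ 0.5621 -0.0027  0.1408] yaw/tilt [ 92.  -24.8] q [ 0.08  0.56  1.57 -0.49  1.09  0.3 ] F [ 0.4 -0.1 -0.9] op 0.0159
3
[[0.009,0,0.013,-0.001,-0.001,-0.002,1.0],[0.008,-0.001,0.013,-0.001,-0.001,-0.003,1.0],[0.009,0,0.014,-0.001,-0.001,-0.002,1.0]]
```

View pics/top20.png

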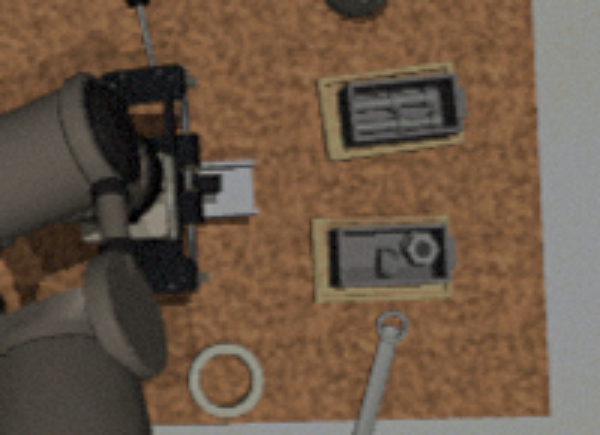

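Request:
{"name": "send_rows", "arguments": {
  "series": [
    [0.009,0,0.013,0,-0.001,0,1],
    [0.008,-0.001,0.013,0,-0.001,0,1],
    [0.008,0,0.013,0,-0.001,0,1],
    [0,0,0,0,0,0,1],
    [0,0,0,0,0,0,1]
  ]
}}

```text
time: 24.77
tool_pos: [0.5614, -0.0049, 0.0793]
tool_rot: [3.14, 0.437, 1.604]
contact_force: [-0.2, 0.7, -1.6]
opening: 0.0158
```

```bash
python3 plan.py "0.561 0.004 0.089 92.4 -25"  -c 1 -v 20
```

```text
t 24.77 grasp [0.5611 0.003  0.0963] yaw/tilt [ 91.9 -25.1] q [ 0.09  0.62  1.61 -0.52  1.01  0.37] F [-0.2  0.7 -1.6] op 0.0158
1
[[0.004,0,0.006,-0.002,0.001,-0.008,1.0]]
```

Request:
{"name": "send_rows", "arguments": {
  "series": [
    [0.001,0,0.003,0,0,0,1],
    [0.001,0,0.002,0,0,0,1],
    [0,0,0,0,0,0,1],
    [0,0,0,0,0,0,1]
  ]
}}

```text
time: 25.1
tool_pos: [0.5616, -0.004, 0.0736]
tool_rot: [3.139, 0.437, 1.605]
contact_force: [-0.5, -0.6, -1.6]
opening: 0.0156
```

Request:
{"name": "send_rows", "arguments": {
  "series": [
    [0.0005,0,0.001,0,0,0,1],
    [0,0,0,0,0,0,1],
    [0,0,0,0,0,0,1]
  ]
}}

```text
time: 25.35
tool_pos: [0.5614, -0.0037, 0.072]
tool_rot: [3.14, 0.437, 1.606]
contact_force: [0.2, -0.1, -1.1]
opening: 0.016
```

Request:
{"name": "send_rows", "arguments": {
  "series": [
    [0.0003,0,0.0007,0,0,0,1],
    [0,0,0,0,0,0,1],
    [0,0,0,0,0,0,1]
  ]
}}

```text
time: 25.6
tool_pos: [0.5614, -0.0038, 0.0719]
tool_rot: [3.139, 0.438, 1.605]
contact_force: [-3.1, 1.9, 6.6]
opening: 0.0156
```

Request:
{"name": "send_rows", "arguments": {
  "series": [
    [0.0003,0,0.0007,0,0,0,1],
    [0,0,0,0,0,0,1],
    [0,0,0,0,0,0,1]
  ]
}}

```text
time: 25.85
tool_pos: [0.5615, -0.0038, 0.0719]
tool_rot: [3.139, 0.438, 1.605]
contact_force: [-4.6, 3.2, 11.0]
opening: 0.0159
```

Request:
{"name": "send_rows", "arguments": {
  "series": [
    [0,0,0,0,0,0,0.7],
    [0,0,0,0,0,0,0.5],
    [0,0,0,0,0,0,0.3],
    [0,0,0,0,0,0,0.3],
    [0,0,0,0,0,0,0.3]
  ]
}}

```text
time: 26.27
tool_pos: [0.5614, -0.0039, 0.0702]
tool_rot: [3.14, 0.437, 1.606]
contact_force: [0.1, -0.1, 0.3]
opening: 0.045
```

Request:
{"name": "send_rows", "arguments": {
  "series": [
    [0,0,-0.015,0,0,0,0.3],
    [0,0,-0.03,0,0,0,0.3],
    [0,0,-0.04,0,0,0,0.3],
    [0,0,-0.04,0,0,0,0.3],
    [0,0,-0.04,0,0,0,0.3]
  ]
}}

```text
time: 26.68
tool_pos: [0.5582, 0.0666, 0.2213]
tool_rot: [3.141, 0.437, 1.606]
contact_force: [1.6, -0.5, -0.8]
opening: 0.0641
```

Request:
{"name": "send_rows", "arguments": {
  "series": [
    [0,0,-0.02,0,0,0,0.3],
    [0.03,0,0,0,0,0,0.3],
    [0.04,0,0,0,0,0,0.3],
    [0.04,0,0,0,0,0,0.3],
    [0,0,0,0,0,0,0.3]
  ]
}}

```text
time: 27.1
tool_pos: [0.553, 0.1792, 0.1873]
tool_rot: [-3.138, 0.436, 1.612]
contact_force: [0.2, -1.1, -0.3]
opening: 0.0644
```

```bash
python3 plan.py
python3 - <<'E'
from h import *
for n in("scene","top"):
    c=imaging.read_camera(n); im=c["color"];P=cloud(c)
    m=(np.hypot(P[...,0]-.498,P[...,1]+.21)<.072)&(P[...,2]>.052)&(P[...,2]<.075); p=P[m]; print(n,'drawer',len(p),rect(p),np.median(p[:,2]))
    m=(np.hypot(P[...,0]-.56,P[...,1]-.01)<.08)&(P[...,2]>.09)&(P[...,2]<.11); p=P[m]; print(n,'bar',len(p),rect(p),np.median(p[:,2]))
    a=im[90:200,90:260] if n=="scene" else im[130:275,230:430]
    cv2.imwrite(f"pics/{n}21.png",cv2.resize(a,None,fx=4 if n=="scene" else 3.5,fy=4 if n=="scene" else 3.5,interpolation=cv2.INTER_CUBIC)[:,:,::-1])
    cv2.imwrite(f"pics/{n}21f.png",im[:,:,::-1])
E
```

```text
t 27.1 grasp [0.5527 0.1871 0.2043] yaw/tilt [ 92.3 -25. ] q [ 0.4   0.59  1.31 -0.41  1.42  0.46] F [ 0.2 -1.1 -0.3] op 0.0644
scene drawer 347 (array([ 501.8, -211.7]), array([ 61.1, 114.7]), 1.3) 0.06076133172848319
scene bar 235 (array([563.2,  13.7]), array([19.5, 87.3]), 2.5) 0.09837039423586824
top drawer 207 (array([ 499.1, -209.1]), array([ 56., 113.]), 1.3) 0.0626442150927442
top bar 191 (array([560.3,  16.4]), array([16.5, 86.5]), 2.5) 0.0998476768166976
```

View pics/scene21.png

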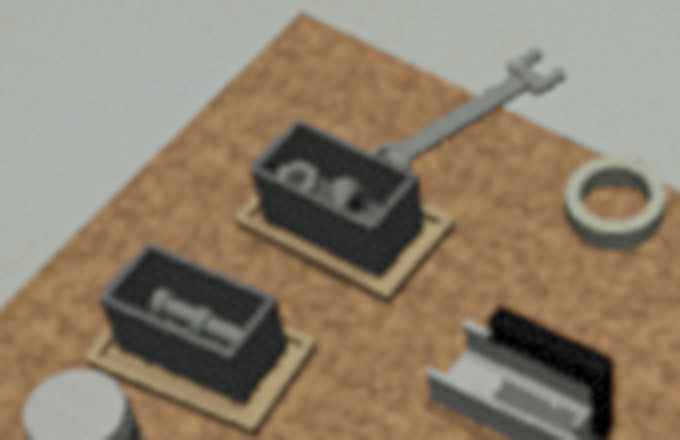

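View pics/top21.png

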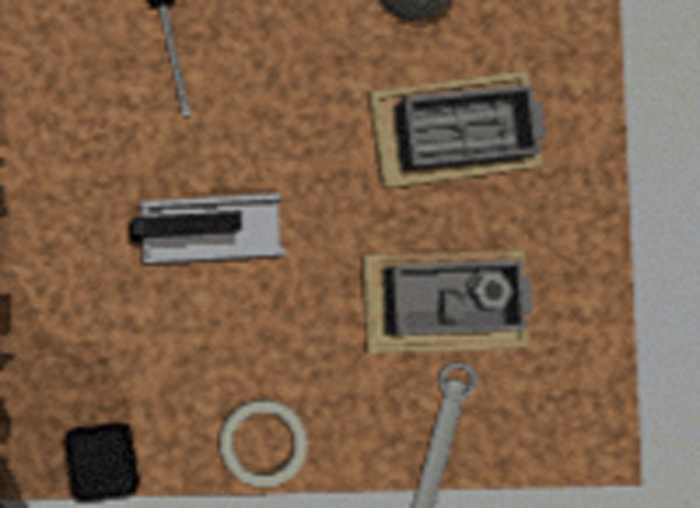

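View pics/scene21f.png

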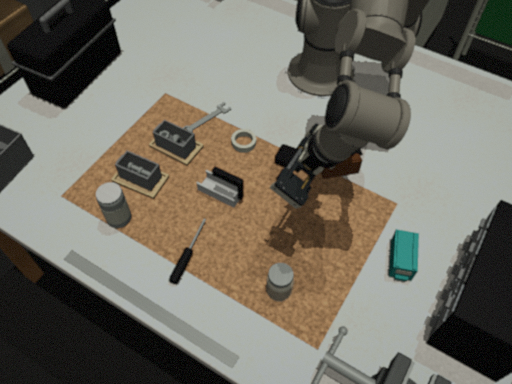

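```bash
python3 plan.py "0.53 0.0 0.27 92 0" "0.497 -0.26 0.26 91 0" -c 0.3
```

```text
t 27.2 grasp [0.5541 0.183  0.2072] yaw/tilt [ 92.2 -25.1] q [ 0.39  0.59  1.31 -0.41  1.42  0.45] F [0.3 0.1 0.3] op 0.0641
12
[[-0.037,-0.006,0.004,0,0.088,0.001,0.3],[-0.036,-0.006,0.001,0,0.087,0,0.3],[-0.037,-0.007,-0.003,0,0.088,0.001,0.3],[-0.037,-0.006,-0.006,0,0.088,0.001,0.3],[-0.035,-0.006,-0.01,0,0.088,0,0.3]]
[[-0.037,-0.006,0.001,0,0,0.003,0.3],[-0.037,-0.006,0.002,0,0,0.002,0.3],[-0.037,-0.006,0.001,0,0,0.003,0.3],[-0.037,-0.005,0.002,0,0,0.002,0.3],[-0.037,-0.006,0.001,0,0,0.003,0.3]]
[[-0.037,-0.005,0.002,0,0,0.002,0.3],[-0.037,-0.006,0.001,0,0,0.003,0.3]]
```

Request:
{"name": "send_rows", "arguments": {
  "series": [
    [-0.037,-0.006,0.004,0,0.088,0.001,0.3],
    [-0.036,-0.006,0.001,0,0.087,0,0.3],
    [-0.037,-0.007,-0.003,0,0.088,0.001,0.3],
    [-0.037,-0.006,-0.006,0,0.088,0.001,0.3],
    [-0.035,-0.006,-0.01,0,0.088,0,0.3]
  ]
}}

```text
time: 27.62
tool_pos: [0.5292, -0.0033, 0.2547]
tool_rot: [3.135, -0.004, 1.603]
contact_force: [1.5, -0.3, -0.2]
opening: 0.0639
```

Request:
{"name": "send_rows", "arguments": {
  "series": [
    [-0.037,-0.006,0.001,0,0,0.003,0.3],
    [-0.037,-0.006,0.002,0,0,0.002,0.3],
    [-0.037,-0.006,0.001,0,0,0.003,0.3],
    [-0.037,-0.005,0.002,0,0,0.002,0.3],
    [-0.037,-0.006,0.001,0,0,0.003,0.3]
  ]
}}

```text
time: 28.03
tool_pos: [0.5045, -0.1897, 0.2461]
tool_rot: [3.138, -0.0, 1.588]
contact_force: [1.3, 0.4, 1.4]
opening: 0.0643
```

Request:
{"name": "send_rows", "arguments": {
  "series": [
    [-0.037,-0.005,0.002,0,0,0.002,0.3],
    [-0.037,-0.006,0.001,0,0,0.003,0.3],
    [0,0,0,0,0,0,0.3]
  ]
}}

```text
time: 28.28
tool_pos: [0.4938, -0.2681, 0.2423]
tool_rot: [3.139, 0.002, 1.578]
contact_force: [-1.1, 0.1, -0.9]
opening: 0.0645
```

```bash
python3 - <<'E'
from h import *
c=imaging.read_camera("wrist"); im=c["color"]
cv2.imwrite("pics/w22.png",cv2.convertScaleAbs(im,alpha=1.5,beta=10)[:,:,::-1])
P=cloud(c)
m=(np.hypot(P[...,0]-.498,P[...,1]+.21)<.072)&(P[...,2]>.054)&(P[...,2]<.075); p=P[m]; print(rect(p),np.median(p[:,2]))
m=(np.hypot(P[...,0]-.498,P[...,1]+.21)<.085)&(P[...,2]>.008)&(P[...,2]<.016); p=P[m]; print(rect(p))
E
```

```text
(array([ 499. , -212.7]), array([ 56.1, 112.1]), 1.3) 0.06328066360587131
(array([ 477.1, -209.5]), array([122.6, 133.7]), 0.4)
```

View pics/w22.png

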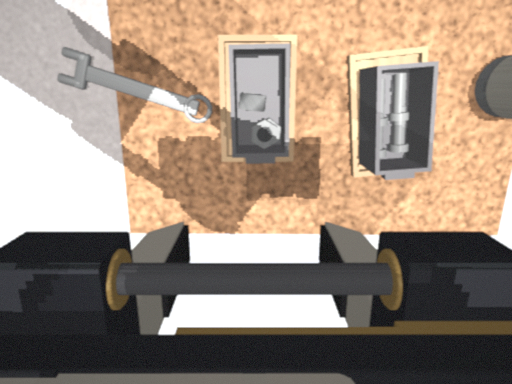

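```bash
python3 - <<'E'
from h import *
c=imaging.read_camera("wrist"); im=c["color"]
a=cv2.resize(cv2.convertScaleAbs(im[30:170,205:310],alpha=1.3,beta=10),None,fx=4,fy=4,interpolation=cv2.INTER_CUBIC)
P=cloud(c); z=P[30:170,205:310,2]; z=np.clip(np.nan_to_num(z)/.07*255,0,255).astype(np.uint8)
b=cv2.applyColorMap(cv2.resize(z,None,fx=3,fy=4),cv2.COLORMAP_JET)
cv2.imwrite("pics/w23.png",np.hstack([a[:,:,::-1],b]))
E
```

```text
(no output)
```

View pics/w23.png

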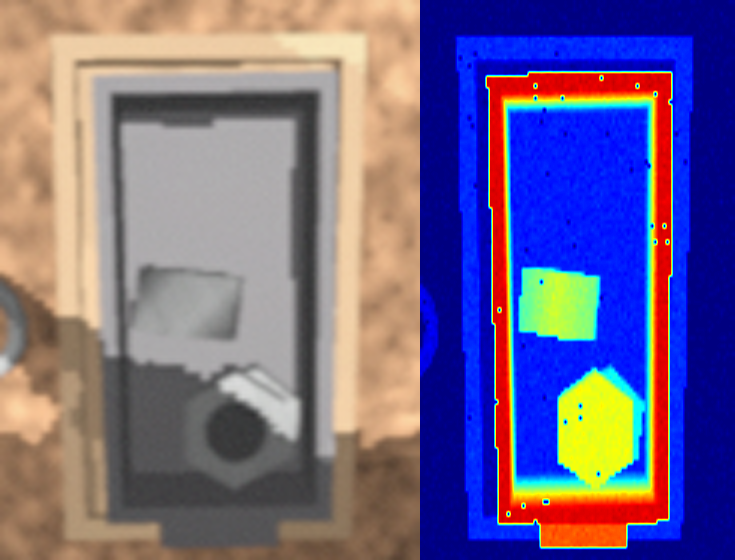

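```bash
python3 - <<'E'
from cell import observe, workorder
print(workorder.hand_in(), observe()["time"])
E
```

```text
the job is handed in; nothing more can be done
the job is handed in; nothing more can be done
```

I did the whole job in order and handed it in at about 28 s on the robot's clock, against the 72 s limit.

- **Drawer:** I turned it over in two 90° steps, standing it on its back end in between. It was lowered into the empty tray with about 7 N of contact force.
- **Nuts and scoop:** I tipped the scoop to about 67° over the drawer, then put it back down flat where it had stood.

**Last checks:**
- **Drawer position:** it is right way up, with its rim level at 63–64 mm. It lies within 2 mm of the tray's centre and about 1° of its direction, with its pull to the right like its neighbour.
- **Nuts:** the scoop is empty and two nuts are plainly visible in the drawer, one of them standing on its side. I infer the third from the depth picture. The flat nut's top is about 42 mm above the bench, which fits two nuts stacked, and an edge shows beneath it.
- **Scoop:** it is within about 1 mm of where it started, and its handle height is unchanged.
- **Everything else:** nothing else looked moved in the pictures, but I did not measure those things. The brown look-alike was partly hidden behind the gripper in the last scene picture. The highest wrist force I saw was about 12 N, and the gripper was clear of everything at hand-in.

No check failed. The scene camera read x about 2–3 mm higher than the other two, which is roughly the stated calibration error, so I relied mainly on the top and wrist views.

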